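Set the proofing press stop and load the bed

ROBOT

A 6-joint arm with a two-finger parallel gripper is mounted at the origin on the work surface. World frame = base frame: x ahead of the robot, y to its left, z up, the work surface at z = 0. Lengths are in mm, angles in rad, forces in N, time in s.
With the tool pointing down it reaches from about 275 to 750 mm from the base axis. Payload 10.2 kg.
Tool frame: the origin (TCP) lies midway between the tips of the shut fingers; the grasp point (between the pads) lies 19 mm behind it (ctrl.tcp_to_grasp is the z of the grasp point in the tool frame, in mm); z points along the fingers, y is the direction in which the jaws open and shut (so a half turn about z gives the same grasp; the last joint's range is limited). The gripper opens to 85 mm and grips with 20 to 120 N. Pads are 22 mm wide; open, the fingers measure 114 mm over their backs; the gripper's body (76 mm by 85 mm) begins 54 mm behind the grasp point. The pads swing forward as they close: fully open they stand 13 mm farther back than shut.
Start: joints at [-1.534, 0.313, 1.498, -0, 1.331, -0.223], TCP at [134.852, -507.391, 231.294] pointing down, gripper open.
Joint ranges: [-2.94, 2.94], [-0.97, 2.17], [0.19, 2.56], [-1.23, 4.37], [0.02, 3.11], [-2.88, 2.88]. Speed limits (rad/s): [2.39, 2.39, 3.01, 3.14, 3.14, 3.14].

INTERFACE

Orientations are given as a unit quaternion [w, x, y, z].
In Python, from rig import sensors, capture, order, ctrl gives the robot as it stands. The module is installed in compiled form; this text tells all that it offers.
- The arm moves only by the tool play_rows, never from a script. Its argument "deltas" is a list of rows, each a list of 7 numbers: the shift along the world's x, y, z in units of 40 mm (1.0 is 40 mm), then the turn, a rotation vector about the world's x, y, z in units of 6 degrees (1.0 is 6 degrees), then the opening, from -1 (shut) to 1 (fully open). A call has 1 to 8 rows; each row shifts and turns the commanded pose from where the row before left it; what a row does not reach is not made up. A row lasts 1/12 s, in which the tool goes at most 41.7 mm and 7.16 degrees, less where a joint would pass 70% of its speed; a pose out of reach is approached as far as the arm can. A call is refused whole if a number of a shift passes 1 or a number of a turn 1, either way. A call with a gripper value outside its range is refused whole. The fingers move at their own pace and stop on an object; "squeeze" is the grip in N (left out, the last holds). Time passes only in rows, so rows that do not move let the fingers close. It gives the time, the measured TCP pose, the force and the opening at its end, in the units of the state.
- sensors.sense(): the state, without advancing time (a new reading comes with each control period).
- capture(name): name is "scene" or "side" or "wrist"; returns a dict with "pixels" (384x512x3 uint8, red, green, blue), "z_map" (384x512 float32, mm along the optical axis (not along the pixel's ray), 0 where there is no reading), "fx", "fy", "cx", "cy" (pixels), "eye" and "rotation" of the camera in the world; the wrist camera has in their place "tool_from_camera" (4x4, takes a point from camera to tool coordinates, whose origin is the TCP and whose axes are the flange's). Camera axes: x right, y down, z forward; pixel columns grow to the right and rows downward; lengths in mm; the calibration is good to about 2 mm. A picture is of the moment at which its call begins: read the wrist's pose just before it.
- order.finish_job(): hands the job in, once; it reports no verdict.
The state is a dict: "time_s": time; "joints": joint angles; "dq": joint speeds; "tau": joint torques, N m; "eef_pos": TCP position; "ee_rot": TCP orientation; "force": force on the tool from outside, world axes, zero at the start; "wrist_torque": the same for the moment, N m; "grip_width": opening from 0.0 (shut) to 1.0 (fully open).
Only numpy, scipy, OpenCV 4.12 (cv2) and the standard library are available. Lean on these libraries where they do the work, as an engineer would, in place of code of your own. Each camera call takes 0.05 s, during which the arm holds its last target. There are 200 camera calls.

TASK

Set up the little proofing press: lay the aluminium setting block flat on the bed under the rubber foot of the hold-down stop, and turn the stop screw with the square-socket driver, never with the fingers, until the block just drags beneath the foot, touching lightly but not jammed. Then draw the block out without changing the setting and put it back flat in the middle of its cork mat, stand the driver upright in its stand again, and lay every wooden printing block flat, picture side up, in one of the lanes of the bed. Last, run the loaded bed fully home under the bridge; leave the cup, jar and tape alone.

Things in the scene. Friction and masses are not known exactly. Their poses are not given: they have to be found in the camera images.
- press: Grey tabletop proofing press, fixed. Base plate 450 by 260 mm, 12 mm thick. Origin on the table exactly below the stop screw's axis; +x points along the run of the bed, away from the robot. A bridge (30 mm in x, 85 to 105 mm above the table) crosses in y over the origin, on two posts at y = +-143 mm, and carries the stop screw in its middle.
- bed_top (a point): Point on top of the sliding steel bed, 22 mm above the table, right below the stop while the bed is pulled out; moves with the bed, axes as the press. In this frame the bed spans x = -245 to +30 mm, y = +-115 mm. A 6 mm high ledge crosses it at x = +22 to +28 mm, behind the stop: the setting block can be pushed up to it.
- lanes (a point): Point on top of the bed in the middle lane, 155 mm before bed_top (-x), same axes: centre for a printing block. Three lanes run along x, 72 mm wide, centre lines at y = -76, 0, +76 mm, parted by strips 4 mm wide, 6 mm high, that reach from 50 mm before to 65 mm past this point (bridge end, open). A ledge 6 mm high closes the front, its inner face 45 mm before it.
- bed (a joint): Travel of the bed in m: 0 pulled out towards the robot (start), 0.14 fully home under the bridge. It slides along the press +x with about 6 N of friction.
- bed_handle (a point): Centre of the top of the black upright pull post on the front of the bed: 20 mm (x) by 24 mm (y), 45 mm tall above the bed. Pinch it from above across y to run the bed.
- stop_screw: The stop screw, upright. Origin at the centre of the top of its steel square head, 20 by 20 mm, 20 mm tall, flats facing the body's x and y axes. Clockwise seen from above lowers it, head and foot together, by 10 mm a turn, anticlockwise raises it; it stays where it is left (friction 0.08 N m). It starts 4 to 10 mm too high for the setting block.
- stop_foot: Black round rubber foot of the stop, 24 mm across, below the bridge. Origin at the centre of its underside. Free, that underside is 85 mm below the top of the screw head; pressed, it gives up to 4 mm upwards, 3 N per mm. The block just drags when the foot is pressed in by about 1.3 mm (0.5 to 8 N is right).
- setting_block: Plain aluminium bar, 130 mm (x) by 40 mm (y) by 30 mm tall, 0.3 kg, lying flat. Origin at the centre of its underside. Gripped near one end it can be slid under the foot from the robot's side of the bridge, lengthwise along the press x.
- cork_mat: Flat cork mat, fixed, 180 mm (x) by 90 mm (y), 5 mm thick, where the setting block lies at the start and belongs afterwards. Origin at the centre of its underside.
- driver: Square-socket driver standing upright, 115 mm tall, 0.2 kg. Origin at the centre of its lower end, z up along it. Steel socket 34 by 34 mm outside, square hole 24 mm across the flats (along its x and y axes) and 26 mm deep, open at the bottom; dark wooden handle 28 by 28 mm from 50 to 115 mm up, with flats facing the same x and y axes.
- driver_stand: Wooden open-topped stand for the driver, fixed, 56 by 56 mm, 40 mm tall, walls and floor 4 mm; its square well is 48 mm wide. Origin at the centre of its underside.
- print_block_1: Wooden printing block, 70 mm (x) by 42 mm (y) by 24 mm tall, 0.09 kg, carved picture on top. Origin at the centre of its underside. One to three such blocks are there; an absent one reads None.
- print_block_2: Wooden printing block, 70 mm (x) by 42 mm (y) by 24 mm tall, 0.09 kg, carved picture on top. Origin at the centre of its underside. One to three such blocks are there; an absent one reads None.
- print_block_3: Wooden printing block, 70 mm (x) by 42 mm (y) by 24 mm tall, 0.09 kg, carved picture on top. Origin at the centre of its underside. One to three such blocks are there; an absent one reads None.
- brush_cup: Bystander: blue cup of brushes, 90 mm across, 110 mm tall, brushes to 260 mm. Origin at the centre of its underside. Leave alone.
- medium_jar: Bystander: white jar, 68 mm across, 100 mm tall. Origin at the centre of its underside. Leave alone.
- tape_roll: Bystander: roll of tape lying flat, 100 mm across, 24 mm tall. Origin at the centre of its underside. Leave alone.
Mind the look-alikes: they are no part of the job. Leave any blue look-alike of the driver_stand alone. Of the things that look like the driver, the smallest one is meant.

How it is judged:
By the outcome, as a careful person would: the job done as asked, in the order asked, and still so for the second after the job is handed in, with the robot touching nothing.
Of print_block_1, print_block_2, print_block_3 only 1 to 3 are there at a start; the rules pass over those that are not, and their reading is None.
At some moment in a run one of setting_block, print_block_1, print_block_2, print_block_3 may be knocked a few centimetres aside while the robot is not near it.
It also fails if it takes over 210 s, if anything falls off the work surface, if the arm or the gripper's body presses on something with over 40 N, if the wrist force passes 120 N, or if a joint passes its speed limit or range.

## Working session

There is one attempt and no reset: what is moved stays moved. The work goes in short steps, Python scripts to look and compute and a tool call to move; the robot and the scene stay as the last step left them, time stands still between calls to the robot, and variables do not carry over. Pictures are saved under pics/ and viewed, about 12 in all and at most 16, crops included, and the job is handed in when it is done.

Besides the shell and the picture viewer there is one more tool, called after "Emit:" as a command line: name --pt "numbers of a row" for each row, then --argument value for the rest. play_rows: Moves the arm, as the interface text tells. Its arguments: {"type":"object","properties":{"deltas":{"type":"array","items":{"type":"array","items":{"type":"number"}}},"squeeze":{"type":"number"}},"required":["deltas"]}

```bash
mkdir -p pics
cat > h.py <<'E'
import numpy as np, cv2
from rig import sensors, capture, order, ctrl
from scipy.spatial.transform import Rotation as R
def cam(name):
    s=sensors.sense(); c=capture(name)
    if name=='wrist':
        q=s['ee_rot']; T=np.eye(4); T[:3,:3]=R.from_quat([q[1],q[2],q[3],q[0]]).as_matrix(); T[:3,3]=s['eef_pos']
        M=T@np.array(c['tool_from_camera'])
    else:
        M=np.eye(4); M[:3,:3]=np.array(c['rotation']); M[:3,3]=c['eye']
    z=c['z_map']; v,u=np.mgrid[0:z.shape[0],0:z.shape[1]]
    P=np.stack([(u-c['cx'])/c['fx']*z,(v-c['cy'])/c['fy']*z,z],-1)@M[:3,:3].T+M[:3,3]
    P[z==0]=np.nan
    return c,P,M
def save(name,img,k=1,box=None):
    if box: img=img[box[1]:box[3],box[0]:box[2]]
    if k!=1: img=cv2.resize(img,None,fx=k,fy=k,interpolation=cv2.INTER_CUBIC)
    cv2.imwrite('pics/'+name+'.png',img[:,:,::-1])
E
python3 - <<'E'
from h import *
for n in('scene','side'):
    c,P,M=cam(n); save(n+'0',c['pixels'],1.5); np.savez(n+'0.npz',P=P,px=c['pixels'],M=M,f=[c['fx'],c['fy'],c['cx'],c['cy']]); print(n,M[:3,3].round(),M[:3,2].round(2))
s=sensors.sense();print({k:np.round(v,3) for k,v in s.items()},ctrl.tcp_to_grasp)
E
```

```text
Traceback (most recent call last):
  File "h.py", line 10, in cam
    M=np.eye(4); M[:3,:3]=np.array(c['rotation']); M[:3,3]=c['eye']
                 ~^^^^^^^
ValueError: could not broadcast input array from shape (4,) into shape (3,3)
```

```bash
sed -i "s/M\[:3,:3\]=np.array(c\['rotation'\])/q=c['rotation']; M[:3,:3]=R.from_quat([q[1],q[2],q[3],q[0]]).as_matrix()/" h.py
python3 - <<'E'
from h import *
for n in('scene','side'):
    c,P,M=cam(n); save(n+'0',c['pixels'],1.5); np.savez(n+'0.npz',P=P,px=c['pixels'],M=M,f=[c['fx'],c['fy'],c['cx'],c['cy']]); print(n,M[:3,3].round(),M[:3,2].round(2))
s=sensors.sense();print({k:np.round(v,3) for k,v in s.items()},ctrl.tcp_to_grasp)
E
```

```text
scene [1247.  994. 1131.] [-0.44 -0.63 -0.64]
side [ 365. -979.  982.] [ 0.14  0.72 -0.68]
{'time_s': np.float64(0.15), 'joints': array([-1.534,  0.313,  1.498, -0.   ,  1.331, -0.223]), 'dq': array([ 0.001, -0.002, -0.002, -0.001, -0.   , -0.   ]), 'tau': array([ 3.0000e-03, -4.1237e+01, -2.5980e+01, -0.0000e+00,  3.0000e-03,
        0.0000e+00]), 'eef_pos': array([ 134.828, -507.224,  230.882]), 'ee_rot': array([-0.   ,  0.992,  0.13 ,  0.   ]), 'force': array([-0.047, -0.185, -0.161]), 'wrist_torque': array([ 0.019,  0.038, -0.016]), 'grip_width': np.float64(0.997)} -18.700000000000003
```

View pics/scene0.png

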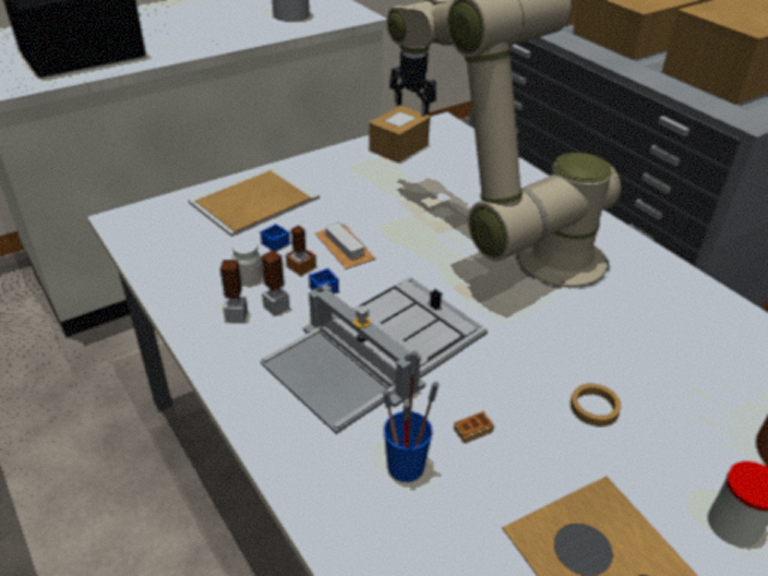

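View pics/side0.png

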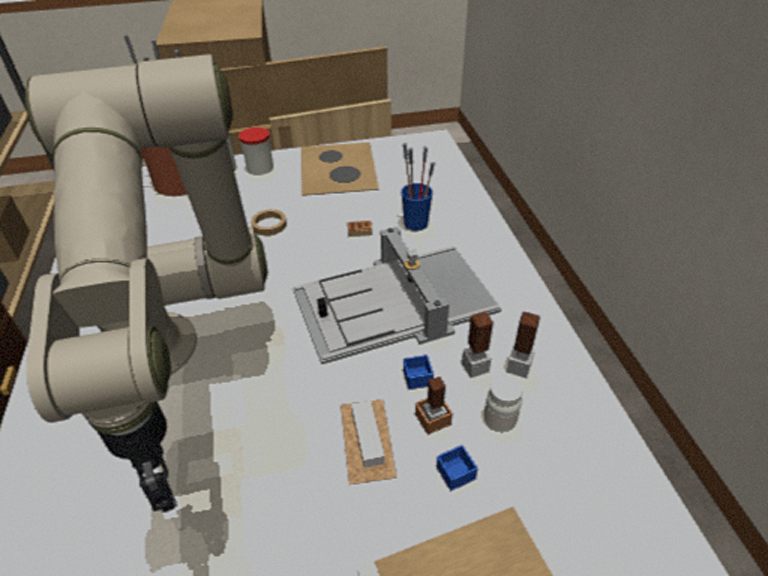

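The side picture shows the press (px 300-500, 230-360), with the handle at (322,307). The driver is in the wooden stand (434,410), the setting block on cork (368,435), and one print block at (360,228). I'll make a metric top-down map next.

Run:
```python
from h import *
# ortho, 1px=1.5mm: col = (450-y)/1.5 , row=(850-x)/1.5
W,H=740,420
img=np.zeros((H,W,3),np.uint8); hz=np.full((H,W),-99.)
for n in('scene','side'):
    d=np.load(n+'0.npz'); P=d['P'].reshape(-1,3); C=d['px'].reshape(-1,3)
    ok=~np.isnan(P[:,0]); P=P[ok];C=C[ok]
    c=((450-P[:,1])/1.5).astype(int); r=((850-P[:,0])/1.5).astype(int)
    m=(c>=0)&(c<W-1)&(r>=0)&(r<H-1)&(P[:,2]<300)&(P[:,2]>-20)
    for i in np.argsort(P[m][:,2]):
        a,b,z=r[m][i],c[m][i],P[m][i,2]
        if z>hz[a,b]-2: img[a:a+2,b:b+2]=C[m][i]; hz[a:a+2,b:b+2]=z
save('ortho',img)
d=np.load('side0.npz');P=d['P']
def at(u,v): 
    u=int(u/1.5);v=int(v/1.5); return np.nanmedian(P[v-1:v+2,u-1:u+2].reshape(-1,3),0).round(1)
for nm,p in dict(handle=(322,301),block1=(360,224),drv=(436,381),setbl=(366,430),standblue=(418,360),jar=(505,388),head=(411,262),big1=(481,320),big2=(528,320),table=(330,520)).items(): print(nm,at(*p))
```

```text
handle [409.5  -8.2  66.4]
block1 [560.2 323.6  23. ]
drv [ 588.1 -332.4  118.5]
setbl [ 448.6 -351.7   33.8]
standblue [ 588.8 -201.4   28.1]
jar [ 715.9 -363.5   99.4]
head [628.6  16.2 121.9]
big1 [ 708.5 -231.5  154.8]
big2 [ 801.7 -253.2  152.4]
table [ 354.1 -496.6   -1.1]
```

View pics/ortho.png

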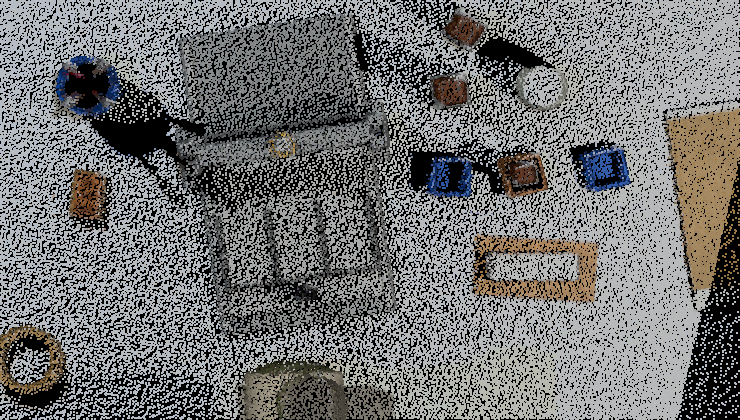

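```bash
cat >> h.py <<'E'
def rect(P,xy,rad,zlo,zhi,sel=None):
    """min-area rectangle (centre,long,short,yaw of long axis deg) of points within rad of xy and in z band"""
    Q=P.reshape(-1,3); m=(np.hypot(Q[:,0]-xy[0],Q[:,1]-xy[1])<rad)&(Q[:,2]>zlo)&(Q[:,2]<zhi)
    if sel is not None: m&=sel.reshape(-1)
    Q=Q[m]
    if len(Q)<8: return len(Q)
    (cx,cy),(w,h),a=cv2.minAreaRect(Q[:,:2].astype(np.float32))
    if w<h: w,h,a=h,w,a+90
    a=(a+90)%180-90
    return len(Q),np.round([cx,cy],1),round(w,1),round(h,1),round(a,1),'z',np.round(np.median(Q[:,2]),1)
E
python3 - <<'E'
from h import *
for n in('scene','side'):
    d=np.load(n+'0.npz');P=d['P'];px=d['px'].astype(int)
    print(n)
    r,g,b=px[...,0],px[...,1],px[...,2]
    brown=(r>b+25)
    for nm,a in dict(bridge=((638,27),165,98,112),head=((638,27),25,125,160),driver=((588,-332),35,105,130),stand=((588,-332),45,34,45),setb=((450,-350),90,24,36),handle=((409,-8),30,50,75),block1=((557,318),55,14,32),).items(): print(nm,rect(P,*a))
    print('cork',rect(P,(448,-353),125,1,12,brown))
    print('bed?',rect(P,(480,0),60,17,24.5), np.nanmedian(P[(abs(P[...,0]-370)<40)&(abs(P[...,1]+450)<60)][:,2]))
E
```

```text
scene
bridge (720, array([635. ,  26.1]), 313.2, 51.3, -81.6, 'z', np.float64(105.5))
head (57, array([635.1,  29.5]), 20.6, 19.6, 4.4, 'z', np.float64(139.0))
driver (59, array([ 593. , -329.2]), 32.2, 28.4, -89.0, 'z', np.float64(117.0))
stand (111, array([ 589.3, -331.4]), 62.7, 60.8, 16.6, 'z', np.float64(38.3))
setb (166, array([ 451.9, -348.1]), 136.2, 43.8, 87.6, 'z', np.float64(32.9))
handle (51, array([412. ,  -5.3]), 26.6, 23.2, -81.7, 'z', np.float64(63.7))
block1 (300, array([559.3, 322. ]), 71.9, 45.8, -9.0, 'z', np.float64(23.8))
cork (267, array([ 481.5, -351. ]), 182.5, 159.6, 84.7, 'z', np.float64(5.6))
bed? (414, array([480.7,  -0.6]), 116.7, 114.7, 75.2, 'z', np.float64(21.9)) 0.5632226623316683
side
bridge (540, array([634.1,  22.6]), 311.0, 50.6, -81.5, 'z', np.float64(104.0))
head (43, array([633.7,  22. ]), 22.6, 19.9, 89.5, 'z', np.float64(138.7))
driver (98, array([ 589.5, -336.9]), 30.5, 27.7, -82.7, 'z', np.float64(116.9))
stand (155, array([ 588. , -336.3]), 58.2, 56.6, -75.9, 'z', np.float64(37.7))
setb (503, array([ 451. , -351.2]), 131.8, 40.3, -89.7, 'z', np.float64(33.6))
handle (45, array([411.2, -11.4]), 28.1, 20.4, -77.4, 'z', np.float64(63.1))
block1 (122, array([557.1, 315.6]), 69.5, 46.4, -1.2, 'z', np.float64(22.3))
cork (915, array([ 487.3, -356.6]), 179.9, 167.8, 86.3, 'z', np.float64(4.1))
bed? (486, array([482.3,  -0.5]), 115.5, 115.3, 82.2, 'z', np.float64(21.2)) -0.7861334959035844
```

Emit:
play_rows --pt "0.95 0.4 0.1 0 0 1 1" --pt "0.95 0.4 0.1 0 0 1 1" --pt "0.95 0.4 0.1 0 0 1 1" --pt "0.95 0.4 0.1 0 0 1 1" --pt "0.95 0.4 0.1 0 0 1 1" --pt "0.95 0.4 0.1 0 0 1 1" --pt "0.95 0.4 0.1 0 0 1 1" --pt "0.95 0.4 0.1 0 0 1 1"

```text
time_s: 0.82
eef_pos: [440.6, -378.1, 263.4]
ee_rot: [-0.0, 0.852, 0.524, -0.0]
force: [-0.2, -0.9, 0.1]
grip_width: 0.999
```

Emit:
play_rows --pt "0 0 0 0 0 1 1" --pt "0 0 0 0 0 1 1" --pt "0 0 0 0 0 1 1" --pt "0 0 0 0 0 1 1" --pt "0 0 0 0 0 0 1" --pt "0 0 0 0 0 0 1"

```text
time_s: 1.32
eef_pos: [438.8, -379.4, 263.1]
ee_rot: [-0.0, 0.727, 0.686, 0.0]
force: [0.1, 0.7, -0.3]
grip_width: 0.997
```

```bash
cat >> h.py <<'E'
def yaw():
    q=sensors.sense()['ee_rot']; t=R.from_quat([q[1],q[2],q[3],q[0]]).as_matrix()
    return np.degrees(np.arctan2(t[1,0],t[0,0])), t[:,2]
E
python3 - <<'E'
from h import *
s=sensors.sense(); print(s['eef_pos'].round(1) if hasattr(s['eef_pos'],'round') else s['eef_pos'],yaw(),np.round(s['joints'],2),s['time_s'])
c,P,M=cam('wrist'); save('w1',c['pixels'],1.2); np.savez('w1.npz',P=P,px=c['pixels'])
px=c['pixels'].astype(int); br=px[...,0]>px[...,2]+25
print('setb',rect(P,(451,-350),90,20,40)); print('cork',rect(P,(451,-350),115,1,12,br)); print(M[:3,3])
E
```

```text
[ 438.8 -379.4  263.1] (np.float64(86.7068623742371), array([-2.73836257e-04,  3.28345421e-04, -9.99999909e-01])) [-0.91  0.42  1.27 -0.    1.46 -0.86] 1.3167
setb (3986, array([ 449. , -349.9]), 130.1, 40.0, -89.7, 'z', np.float64(35.1))
cork (6535, array([ 482.9, -354.2]), 178.8, 162.0, 86.7, 'z', np.float64(5.1))
[ 441.67582626 -313.49192888  405.72700995]
```

View pics/w1.png

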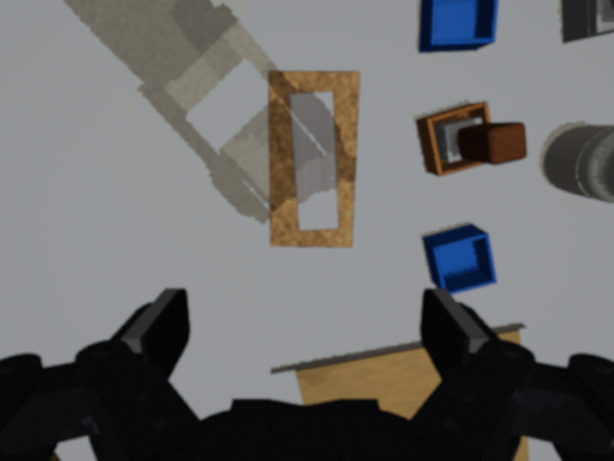

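Emit:
play_rows --pt "0.26 -0.19 0 0 0 0.6 1" --pt "0 0 -0.9 0 0 0 1" --pt "0 0 -0.9 0 0 0 1" --pt "0 0 -0.9 0 0 0 1" --pt "0 0 -0.9 0 0 0 1" --pt "0 0 -0.9 0 0 0 1" --pt "0 0 -0.9 0 0 0 1" --pt "0 0 -0.85 0 0 0 1"

```text
time_s: 2.03
eef_pos: [448.9, -386.8, 11.5]
ee_rot: [-0.0, 0.705, 0.709, 0.0]
force: [1.5, -0.5, -0.2]
grip_width: 1.001
```

Emit:
play_rows --pt "0 0 0 0 0 0 1" --pt "0 0 0 0 0 0 -1" --pt "0 0 0 0 0 0 -1" --pt "0 0 0 0 0 0 -1" --pt "0 0 0 0 0 0 -1" --pt "0 0 0 0 0 0 -1" --pt "0 0 0 0 0 0 -1" --pt "0 0 0 0 0 0 -1" --squeeze 60

```text
time_s: 2.7
eef_pos: [450.2, -388.0, 15.8]
ee_rot: [0.002, 0.704, 0.71, -0.0]
force: [-0.4, 0.4, 7.1]
grip_width: 0.45
```

Run:
```python
from h import *
d=np.load('w1.npz');P=d['P'];px=d['px'].astype(int)
br=(px[...,0]>px[...,2]+25)&(P[...,0]<535)
print('cork',rect(P,(451,-350),115,1,12,br))
for a in [((588,-334),48,33,46),((590,-334),30,108,125)]: print(rect(P,*a))
```

```text
cork (6520, array([ 447.1, -352.2]), 179.1, 89.7, 86.2, 'z', np.float64(5.1))
(1136, array([ 585.9, -334.9]), 56.5, 56.2, 13.0, 'z', np.float64(38.8))
(1138, array([ 588.1, -335.2]), 28.4, 27.9, -80.2, 'z', np.float64(118.5))
```

Emit:
play_rows --pt "0 0 0.6 0 0 0 -1" --pt "0 0 0.8 0 0 0 -1" --pt "0 0 0.9 0 0 0 -1" --pt "0 0.8 0.9 0 0 -1 -1" --pt "0 0.9 0.9 0 0 -1 -1" --pt "0 0.9 0 0 0 -1 -1" --pt "0 0.9 0 0 0 -1 -1" --pt "0 0.9 0 0 0 -1 -1"

```text
time_s: 3.37
eef_pos: [448.9, -220.3, 167.1]
ee_rot: [0.001, 0.865, 0.501, 0.0]
force: [1.4, 0.5, -3.5]
grip_width: 0.452
```

Emit:
play_rows --pt "0 0.9 0 0 0 -1 -1" --pt "0 0.9 0 0 0 -1 -1" --pt "0 0.9 0 0 0 -1 -1" --pt "0 0.9 0 0 0 -1 -1" --pt "0 0.9 0 0 0 -1 -1" --pt "0 0.8 0 0 0 -1 -1" --pt "0 0 0 0 0 -1 -1" --pt "0 0 0 0 0 -1 -1"

```text
time_s: 4.03
eef_pos: [449.0, -8.1, 166.8]
ee_rot: [0.0, 0.994, 0.108, 0.0]
force: [-0.3, -0.3, -2.0]
grip_width: 0.449
```

Emit:
play_rows --pt "0 0 0 0 0 -0.6 -1" --pt "0 0 0 0 0 0 -1" --pt "0 0 0 0 0 0 -1"

```text
time_s: 4.28
eef_pos: [449.2, -9.8, 166.4]
ee_rot: [0.0, 0.997, 0.078, 0.0]
force: [0.9, -0.7, -4.0]
grip_width: 0.453
```

Run:
```python
from h import *
s=sensors.sense(); print(np.round(s['eef_pos'],1),yaw()[0],np.round(s['joints'],2),s['time_s'],np.round(s['force'],1))
c,P,M=cam('wrist'); save('w2',c['pixels'],1.2); np.savez('w2.npz',P=P,px=c['pixels'])
for nm,a in dict(bridge=((635,25),170,98,109),head=((635,25),22,128,160),handle=((410,-8),30,55,75),block=(s['eef_pos'][:2],110,100,s['eef_pos'][2]+30)).items(): print(nm,rect(P,*a))
```

```text
[449.2  -9.8 166.4] 8.996541451570254 [-0.28  0.21  1.81  0.    1.12  1.13] 4.2833 [ 0.9 -0.7 -4. ]
bridge 0
head 0
handle 0
block (33753, array([484.9,  -3.9]), 127.7, 66.1, 9.2, 'z', np.float64(185.7))
```

View pics/w2.png

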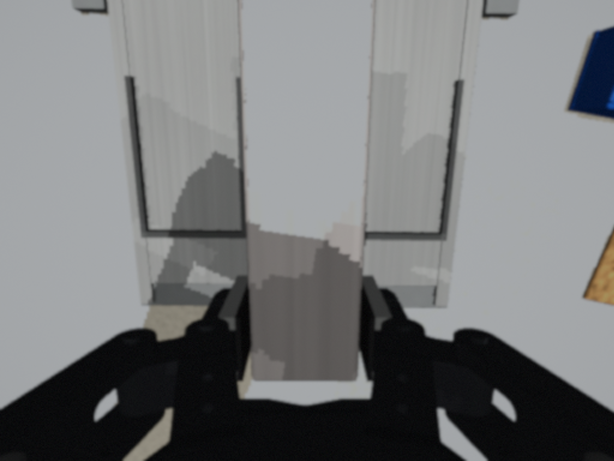

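Run:
```python
from h import *
d=np.load('w2.npz');P=d['P']
print(rect(P,(480,0),230,18.5,35))
Q=P.reshape(-1,3);Q=Q[(Q[:,2]>18.5)&(Q[:,2]<35)]
for yawd in (8,8.5,9):
    a=np.radians(yawd);u=np.array([np.cos(a),np.sin(a)]);v=np.array([-u[1],u[0]])
    s=(Q[:,:2]-[634.5,25])@u; t=(Q[:,:2]-[634.5,25])@v
    print(yawd,np.percentile(s,.05).round(1),[(lo,np.percentile(t[(s>lo)&(s<lo+20)&(abs(t)<122)],[.5,99.5]).round(1)) for lo in(-230,-190,-150,-110)])
# block underside: depth of top
b=P[150:230,230:280].reshape(-1,3)
Q=P.reshape(-1,3);a=np.radians(9);u=np.array([np.cos(a),np.sin(a)]);v=np.array([-u[1],u[0]])
r=(Q[:,:2]-[449.2,-9.8]);s=r@u;t=r@v
m=(Q[:,2]>160)&(Q[:,2]<205)&(s>15)&(s<120)
print('block s max',np.percentile(s[m],99.7),'t',np.percentile(t[m&(s>40)],[1,99]),'z near,far',[np.median(Q[m&(s>q)&(s<q+20)][:,2]) for q in(20,50,75)])
```

```text
(39210, array([490.6, -46.3]), 354.5, 221.6, -81.0, 'z', np.float64(22.2))
8 -246.9 [(-230, array([-114.7,  113.5])), (-190, array([-115.6,  115. ])), (-150, array([-115.3,  115.3])), (-110, array([-115. ,  115.6]))]
8.5 -246.3 [(-230, array([-112.9,  115.4])), (-190, array([-114.1,  116.6])), (-150, array([-114.2,  116.3])), (-110, array([-114.1,  116.5]))]
9 -246.7 [(-230, array([-111. ,  117.3])), (-190, array([-112.6,  118.2])), (-150, array([-112.9,  117.6])), (-110, array([-113.2,  117.4]))]
block s max 99.53203943055817 t [-19.60789562  19.15219431] z near,far [np.float64(185.6442060423355), np.float64(185.64424957924368), np.float64(185.64797080119138)]
```

Emit:
play_rows --pt "0.45 0.17 0 0 0 -0.15 -1" --pt "0.44 0.16 0 0 0 0 -1" --pt "0 0 -0.9 0 0 0 -1" --pt "0 0 -0.9 0 0 0 -1" --pt "0 0 -0.9 0 0 0 -1" --pt "0 0 -0.3 0 0 0 -1" --pt "0 0 -0.2 0 0 0 -1" --pt "0 0 0 0 0 0 -1"

```text
time_s: 5.0
eef_pos: [484.4, 3.3, 37.0]
ee_rot: [-0.0, 0.998, 0.07, -0.001]
force: [0.3, 0.4, -3.2]
grip_width: 0.453
```

Run:
```python
from h import *
s=sensors.sense(); print(np.round(s['eef_pos'],1),yaw()[0],np.round(s['force'],1),np.round(s['wrist_torque'],2))
c,P,M=cam('wrist')
for r in (10,):
    print(rect(P,(635,25),22,128,160),rect(P,(634,25),170,98,109))
save('w3',c['pixels'],1.2)
c,P,M=cam('side'); save('s3',c['pixels'],4,(205,130,340,240)); print(rect(P,(635,25),20,130,160))
```

```text
[484.4   3.3  37. ] 8.025357495721872 [ 0.3  0.4 -3.2] [-0.04  0.07  0.  ]
0 (6412, array([486.3,   3.8]), 117.6, 30.2, -81.9, 'z', np.float64(104.1))
(37, array([633.9,  22.7]), 22.8, 19.3, -80.6, 'z', np.float64(138.4))
```

View pics/w3.png

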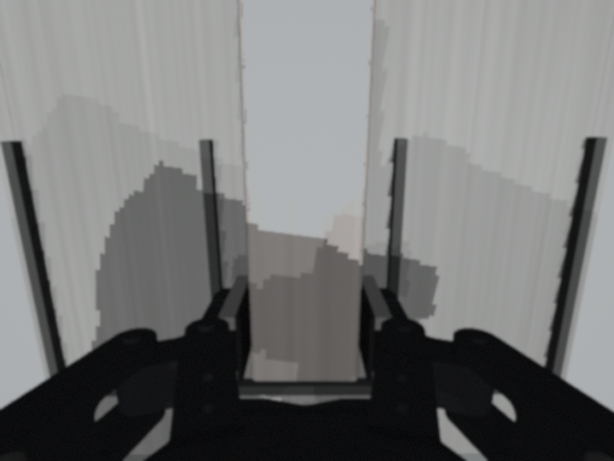

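Emit:
play_rows --pt "0 0 -0.06 0 0 0 -1" --pt "0.44 0.064 0 0 0 0 -1" --pt "0.44 0.064 0 0 0 0 -1" --pt "0.44 0.064 0 0 0 0 -1" --pt "0.41 0.06 0 0 0 0 -1" --pt "0 0 -0.05 0 0 0 -1" --pt "0 0 0 0 0 0 -1"

```text
time_s: 5.68
eef_pos: [554.1, 13.5, 33.7]
ee_rot: [0.0, 0.998, 0.07, 0.0]
force: [-0.3, -1.0, -3.8]
grip_width: 0.451
```

Emit:
play_rows --pt "0 0 -0.03 0 0 0 -1" --pt "0 0 0 0 0 0 -1" --pt "0 0 0 0 0 0 -1"

```text
time_s: 5.93
eef_pos: [553.6, 13.4, 32.9]
ee_rot: [-0.0, 0.998, 0.07, 0.0]
force: [-2.5, 1.1, 2.0]
grip_width: 0.451
```

Emit:
play_rows --pt "0 0 -0.02 0 0 0 -1" --pt "0 0 0 0 0 0 -0.1" --pt "0 0 0 0 0 0 0.1" --pt "0 0 0 0 0 0 0.3" --pt "0 0 0 0 0 0 0.3" --pt "0 0 0 0 0 0 0.3"

```text
time_s: 6.43
eef_pos: [554.1, 13.3, 31.5]
ee_rot: [0.0, 0.998, 0.07, 0.0]
force: [-0.5, 0.0, 0.1]
grip_width: 0.651
```

Emit:
play_rows --pt "0 0 0.8 0 0 0 0.3" --pt "0 0 1 0 0 0 0.3" --pt "0 0 1 0 0 0 1" --pt "0 0 1 0 0 0 1" --pt "0 0 1 0 0 0 1" --pt "0 0 0 0 0 0 1" --pt "0 0 0 0 0 0 1"

```text
time_s: 7.02
eef_pos: [554.8, 13.3, 225.4]
ee_rot: [0.001, 0.998, 0.07, 0.002]
force: [-0.7, 1.2, -0.1]
grip_width: 0.997
```

```bash
cat > head.py <<'E'
from h import *
import sys
s=sensors.sense(); print(np.round(s['eef_pos'],1),yaw()[0],np.round(s['joints'],2),s['time_s'])
c,P,M=cam('wrist'); save(sys.argv[1],c['pixels'],1.2); np.savez(sys.argv[1]+'.npz',P=P,px=c['pixels'])
print('head',rect(P,(633,25),22,133,160)); print('bridge',rect(P,(633,25),170,98,109))
hd=P[(np.hypot(P[...,0]-633.5,P[...,1]-25.5)<7)&(P[...,2]>130)]; Q=P.reshape(-1,3); r=Q[:,:2]-[633.2,25.2]; u=np.array([.9895,.1444]); t=r@[-u[1],u[0]]
b=Q[(abs(r@u)<8)&(abs(t)>40)&(abs(t)<110)&(abs(Q[:,2]-104)<6)]
bd=Q[(r@u>-80)&(r@u<-40)&(abs(t)>35)&(abs(t)<80)&(abs(Q[:,2]-22)<5)]
sb=Q[(r@u>-60)&(r@u<-30)&(abs(t)<12)]
print('head z',np.nanmean(hd[:,2]),np.nanmedian(hd[:,2]),'bridge z',b[:,2].mean(),'bed',bd[:,2].mean(),'block top',sb[:,2].mean())
E
python3 head.py w4
```

```text
[554.8  13.3 225.4] 7.986518259403681 [-0.19  0.38  1.42 -0.    1.34  1.24] 7.0167
head (950, array([632.7,  25.7]), 19.9, 19.7, 8.0, 'z', np.float64(142.0))
bridge (16034, array([632.5,  25.7]), 307.8, 49.5, -81.6, 'z', np.float64(105.1))
head z 142.07581238261895 142.09363144622307 bridge z 105.09468438288599 bed 22.09783519877294 block top 53.48567714931328
```

View pics/w4.png

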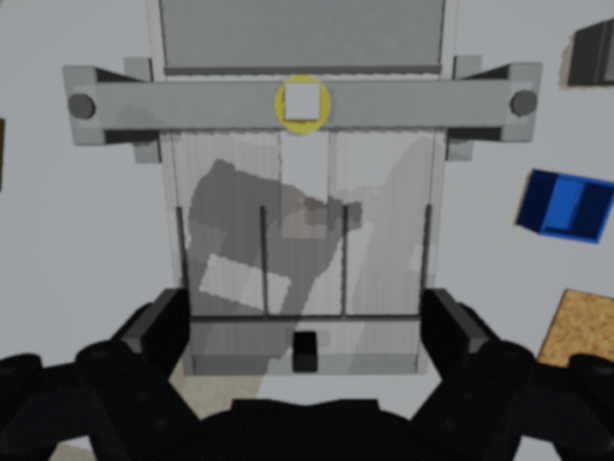

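Run:
```python
from h import *
P=np.load('w4.npz')['P'];Q=P.reshape(-1,3); r=Q[:,:2]-[632.6,25.7]; u=np.array([.9897,.143]);s=r@u;t=r@[-u[1],u[0]]
for a in range(-120,-10,10):
    m=(s>a)&(s<a+10)&(abs(t)<12); print(a,m.sum(),np.median(Q[m][:,2]).round(2),[np.median(Q[m&(abs(t-k)<4)][:,2]).round(2) for k in(-8,0,8)])
m=(Q[:,2]>45)&(Q[:,2]<60)&(s<-20)&(s>-130)&(abs(t)<30);print(np.percentile(s[m],.3),np.percentile(t[m],[1,99]),[np.percentile(t[m&(s>a)&(s<a+15)],[2,98]).round(1) for a in(-100,-60,-35)])
```

```text
-120 80 21.97 [np.float64(22.14), np.float64(21.96), np.float64(21.91)]
-110 154 51.88 [np.float64(51.85), np.float64(51.83), np.float64(52.14)]
-100 219 52.14 [np.float64(52.04), np.float64(52.21), np.float64(52.2)]
-90 237 52.01 [np.float64(52.01), np.float64(51.94), np.float64(52.05)]
-80 871 299.63 [np.float64(299.71), np.float64(300.0), np.float64(299.3)]
-70 5131 309.22 [np.float64(309.13), np.float64(308.93), np.float64(309.45)]
-60 282 52.22 [np.float64(52.11), np.float64(52.02), np.float64(52.39)]
-50 249 52.1 [np.float64(51.87), np.float64(52.22), np.float64(52.14)]
-40 275 52.09 [np.float64(52.09), np.float64(52.05), np.float64(52.14)]
-30 275 52.14 [np.float64(52.09), np.float64(52.14), np.float64(52.17)]
-20 311 107.95 [np.float64(107.83), np.float64(108.13), np.float64(107.85)]
-107.226254020913 [-20.27758089  18.63750892] [array([-19.9,  18.5]), array([-20.4,  18.8]), array([-20.1,  18.3])]
```

Emit:
play_rows --pt "0.0 -0.7 0 0 0 1 1" --pt "0.1 -0.9 0 0 0 1 1" --pt "0.1 -0.9 0 0 0 1 1" --pt "0.1 -0.9 0 0 0 1 1" --pt "0.1 -0.9 0 0 0 1 1" --pt "0.1 -0.9 0 0 0 1 1" --pt "0.1 -0.9 0 0 0 1 1" --pt "0.1 -0.9 0 0 0 1 1"

```text
time_s: 7.73
eef_pos: [581.5, -268.2, 221.3]
ee_rot: [-0.002, 0.882, 0.472, -0.001]
force: [0.8, 0.1, 0.3]
grip_width: 1.001
```

Emit:
play_rows --pt "0.1 -0.9 0 0 0 1 1" --pt "0.1 -0.8 0 0 0 1 1" --pt "0 0 0 0 0 1 1" --pt "0 0 0 0 0 1 1" --pt "0 0 0 0 0 1 1" --pt "0 0 0 0 0 1 1" --pt "0 0 0 0 0 1 1" --pt "0 0 0 0 0 1 1"

```text
time_s: 8.4
eef_pos: [589.7, -334.3, 221.1]
ee_rot: [-0.002, 0.614, 0.789, 0.0]
force: [0.1, 0.2, -0.8]
grip_width: 1.004
```

Emit:
play_rows --pt "0 0 0 0 0 1 1" --pt "0 0 0 0 0 1 1" --pt "0 0 0 0 0 1 1" --pt "0 0 0 0 0 1 1" --pt "0 0 0 0 0 1 1" --pt "0 0 0 0 0 1 1" --pt "0 0 0 0 0 1 1" --pt "0 0 0 0 0 1 1"

```text
time_s: 9.07
eef_pos: [589.7, -334.3, 221.1]
ee_rot: [-0.002, 0.24, 0.971, 0.001]
force: [0.7, 0.4, -0.0]
grip_width: 0.999
```

Emit:
play_rows --pt "0 0 0 0 0 1 1" --pt "0 0 0 0 0 1 1" --pt "0 0 0 0 0 1 1" --pt "0 0 0 0 0 1 1" --pt "0 0 0 0 0 1 1" --pt "0 0 0 0 0 0.4 1" --pt "0 0 0 0 0 0 1" --pt "0 0 0 0 0 0 1"

```text
time_s: 9.73
eef_pos: [589.8, -334.4, 221.8]
ee_rot: [-0.001, -0.037, 0.999, 0.001]
force: [-0.5, -0.2, 0.2]
grip_width: 0.995
```

Run:
```python
from h import *
s=sensors.sense(); print(np.round(s['eef_pos'],1),yaw()[0],np.round(s['joints'],2),s['time_s'])
c,P,M=cam('wrist'); save('w5',c['pixels'],1.2)
print('stand',rect(P,(587,-335),48,33,46),'drv',rect(P,(588,-335),30,108,126))
```

```text
[ 589.8 -334.4  221.8] -175.7095468296576 [-0.69  0.68  0.96 -0.    1.5  -2.33] 9.7333
stand (1001, array([ 586.6, -334.9]), 56.0, 55.8, -76.9, 'z', np.float64(39.2)) drv (1195, array([ 589.2, -335.2]), 28.1, 28.0, 9.3, 'z', np.float64(118.6))
```

View pics/w5.png

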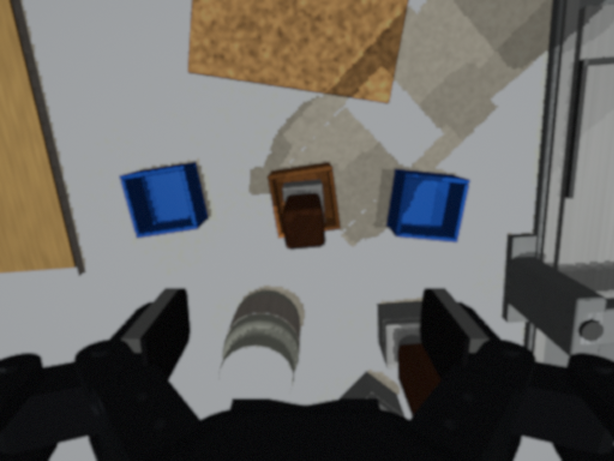

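Emit:
play_rows --pt "-0.01 -0.02 0 0 0 0.83 1" --pt "0 0 -0.9 0 0 0 1" --pt "0 0 -0.9 0 0 0 1" --pt "0 0 -0.9 0 0 0 1" --pt "0 0 -0.9 0 0 0 1" --pt "0 0 0 0 0 0 1" --pt "0 0 0 0 0 0 -1" --pt "0 0 0 0 0 0 -1"

```text
time_s: 10.45
eef_pos: [590.5, -336.1, 82.0]
ee_rot: [0.001, -0.081, 0.997, -0.001]
force: [0.2, 0.2, 0.4]
grip_width: 0.746
```

Emit:
play_rows --pt "0 0 0 0 0 0 -1" --pt "0 0 0 0 0 0 -1" --pt "0 0 0 0 0 0 -1" --pt "0 0 0 0 0 0 -1" --pt "0 0 0 0 0 0 -1" --pt "0 0 0 0 0 0 -1" --pt "0 0 0 0 0 0 -1" --squeeze 80

```text
time_s: 11.03
eef_pos: [590.2, -335.7, 81.5]
ee_rot: [0.001, -0.082, 0.997, -0.001]
force: [-0.1, 1.2, 5.6]
grip_width: 0.316
```

Emit:
play_rows --pt "0 0 0.5 0 0 0 -1" --pt "0 0 0.8 0 0 0 -1" --pt "0 0 1 0 0 0 -1" --pt "0 0 1 0 0 0 -1" --pt "0 0 0.9 0 0 0 -1" --pt "0.1 0.6 0 0 0 0 -1" --pt "0.1 0.8 0 0 0 0 -1" --pt "0.1 0.9 0 0 0 0 -1"

```text
time_s: 11.7
eef_pos: [601.4, -243.3, 248.0]
ee_rot: [0.0, -0.081, 0.997, -0.0]
force: [1.2, 0.8, -2.0]
grip_width: 0.316
```

Emit:
play_rows --pt "0.1 0.9 0 0 0 0 -1" --pt "0.1 0.9 0 0 0 -0.1 -1" --pt "0.1 0.9 0 0 0 0 -1" --pt "0.1 0.9 0 0 0 0 -1" --pt "0.1 0.9 0 0 0 -0.1 -1" --pt "0.1 0.8 0 0 0 0 -1" --pt "0 0.7 0 0 0 0 -1" --pt "0 0 0 0 0 0 -1"

```text
time_s: 12.37
eef_pos: [625.4, 1.8, 248.1]
ee_rot: [0.0, -0.074, 0.997, 0.001]
force: [0.8, 0.5, -3.4]
grip_width: 0.316
```

Run:
```python
from h import *
s=sensors.sense(); e=s['eef_pos'];print(np.round(e,1),yaw(),np.round(s['joints'],2),s['time_s'])
for n in('scene','side'):
    c,P,M=cam(n); np.savez(n+'5.npz',P=P,px=c['pixels'])
    print(n,rect(P,e[:2],40,e[2]-76,e[2]-35),'head',rect(P,(632.6,25.7),18,128,150))
    Q=P.reshape(-1,3);m=(np.hypot(*(Q[:,:2]-e[:2]).T)<40)&(Q[:,2]>150);print('zmin',np.sort(Q[m][:,2])[:6])
```

```text
[625.4   1.8 248.1] (np.float64(-171.54434944802588), array([ 3.99550869e-04,  1.52854176e-03, -9.99998752e-01])) [-0.18  0.53  1.13  0.    1.48 -1.9 ] 12.3667
scene (178, array([627.8,   6.1]), 39.2, 37.5, 9.8, 'z', np.float64(197.8)) head (51, array([636. ,  27.8]), 24.5, 21.9, -86.6, 'z', np.float64(140.2))
zmin [169.28959334 169.85580921 169.85810721 170.54088524 171.62135167
 172.05900446]
side (142, array([626.1,  -4.3]), 35.1, 34.6, -82.4, 'z', np.float64(195.8)) head (17, array([632.1,  16.6]), 21.3, 10.7, -22.1, 'z', np.float64(135.3))
zmin [168.08825455 169.07108759 169.1583023  170.08776732 170.4853286
 171.06461503]
```

Emit:
play_rows --pt "0.18 0.61 0 0 0 -0.08 -1" --pt "0 0 -0.6 0 0 0 -1" --pt "0 0 -0.2 0 0 0 -1" --pt "0 0 -0.15 0 0 0 -1" --pt "0 0 0 0 0 0 -1"

```text
time_s: 12.88
eef_pos: [634.7, 20.7, 217.5]
ee_rot: [0.006, -0.066, 0.998, 0.0]
force: [-4.4, 6.0, 39.3]
grip_width: 0.324
```

Emit:
play_rows --pt "0 0 -0.1 0 0 0 -1" --pt "0 0 0 0 0 0 -1"

```text
time_s: 13.05
eef_pos: [635.7, 20.8, 216.8]
ee_rot: [0.009, -0.066, 0.998, -0.0]
force: [-7.5, 5.7, 54.0]
grip_width: 0.313
```

Emit:
play_rows --pt "0 0 0.5 0 0 0 -1" --pt "0 0 0.3 0 0 0 -1" --pt "0 0 0 0 0 0 -1" --pt "0 0 0 0 0 0 -1"

```text
time_s: 13.38
eef_pos: [632.8, 19.8, 237.2]
ee_rot: [-0.0, -0.066, 0.998, -0.0]
force: [0.1, 0.0, -2.0]
grip_width: 0.319
```

```bash
cat > drv.py <<'E'
from h import *
s=sensors.sense(); e=np.array(s['eef_pos']);print(np.round(e,1),yaw(),np.round(s['force'],1),s['time_s'])
for n in('scene','side'):
    c,P,M=cam(n); save(n+'_d%d'%int(s['time_s']*10),c['pixels'],4,(190,160,310,260) if n=='scene' else (220,110,340,210))
    print(n,rect(P,e[:2],40,e[2]-76,e[2]-35))
    Q=P.reshape(-1,3);m=(np.hypot(*(Q[:,:2]-e[:2]).T)<40)&(Q[:,2]>146);print('zmin',np.sort(Q[m][:,2])[:6])
E
python3 drv.py; ls pics
```

```text
[632.8  19.8 237.2] (np.float64(-172.3950676662592), array([-1.26994139e-04, -2.87742064e-04, -9.99999951e-01])) [ 0.1  0.  -2. ] 13.3833
scene (183, array([631.8,  22.8]), 38.9, 38.5, -82.0, 'z', np.float64(184.7))
zmin [147.75105133 158.35711201 159.89808304 160.4481449  161.01235935
 161.06239668]
side (142, array([631. ,  18.1]), 37.7, 37.3, -81.2, 'z', np.float64(185.8))
zmin [157.92406744 158.50542913 158.94195806 159.37382974 159.50514887
 159.66322988]
ortho.png
s3.png
scene0.png
scene_d133.png
side0.png
side_d133.png
w1.png
w2.png
w3.png
w4.png
w5.png
```

Run:
```python
import cv2,numpy as np
a=cv2.imread('pics/scene_d133.png');b=cv2.imread('pics/side_d133.png');c=np.hstack([a,b]);cv2.imwrite('pics/comb1.png',cv2.resize(c,(800,800*c.shape[0]//c.shape[1])))
```

```text
(no output)
```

View pics/comb1.png

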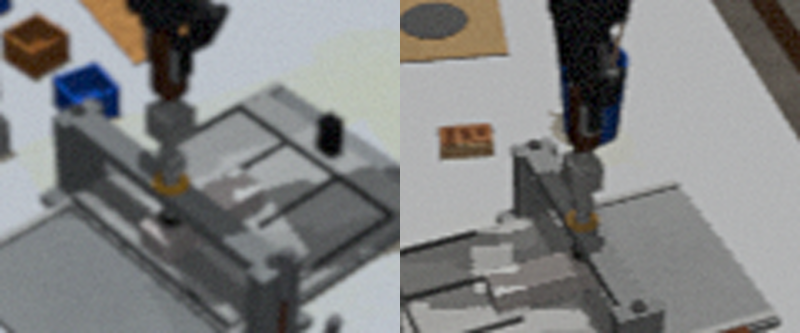

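```bash
cat > tilt.py <<'E'
from h import *
s=sensors.sense(); e=np.array(s['eef_pos']);print(np.round(e,1),yaw()[0],np.round(s['force'],1),s['time_s'])
A=[]
for n in('scene','side'):
  for k in range(2):
    c,P,M=cam(n);Q=P.reshape(-1,3);A.append(Q[(np.hypot(*(Q[:,:2]-e[:2]).T)<32)&(Q[:,2]>e[2]-75)&(Q[:,2]<e[2]-32)])
  Q=np.vstack(A[-2:]); 
  # fit two vertical-ish faces by normals: kmeans on direction split via plane RANSAC
  rng=np.random.default_rng(0); rest=Q
  for f in range(2):
    best=None
    for _ in range(500):
        p=rest[rng.choice(len(rest),3,False)]; nn=np.cross(p[1]-p[0],p[2]-p[0]); l=np.linalg.norm(nn)
        if l<50: continue
        nn/=l
        if abs(nn[2])>.35: continue
        i=abs((rest-p[0])@nn)<1.2
        if best is None or i.sum()>best.sum(): best=i
    I=rest[best];m=I.mean(0);nn=np.linalg.svd(I-m)[2][2]; nn*=np.sign(nn[:2]@(M[:2,3]-m[:2]))
    zm=e[2]-57.5; off=m.copy()
    cen=nn@m-17  # plane offset of axis
    print(n,'face yaw',round(np.degrees(np.arctan2(nn[1],nn[0])),1),'lean deg',round(np.degrees(np.arcsin(nn[2])),1),'n',len(I),'axis dist from TCP along n at mid', round(cen-nn@np.array([e[0],e[1],zm]),1))
    rest=rest[~best]
E
python3 tilt.py
```

```text
[632.4  20.3 235.9] -172.3677638004082 [ 0.  -0.5 -2. ] 13.4833
scene face yaw 5.8 lean deg -3.8 n 79 axis dist from TCP along n at mid -2.0
scene face yaw 100.8 lean deg -2.7 n 72 axis dist from TCP along n at mid 1.6
side face yaw -86.5 lean deg 1.2 n 70 axis dist from TCP along n at mid -0.1
side face yaw -173.1 lean deg 0.5 n 50 axis dist from TCP along n at mid 0.5
```

Emit:
play_rows --pt "0.05 0.12 -0.1 0 0 0.03 -1" --pt "0 0 0 0 0 0 -1" --pt "0 0 0 0 0 0 -1"

```text
time_s: 13.93
eef_pos: [634.8, 26.2, 232.9]
ee_rot: [-0.0, -0.069, 0.998, 0.0]
force: [0.5, -0.4, -2.3]
grip_width: 0.317
```

Emit:
play_rows --pt "0 -0.02 -0.25 0 0 0 -1" --pt "0 0 0 0 0 0 -1" --pt "0 0 -0.08 0 0 0 -1" --pt "0 0 -0.08 0 0 0 -1" --pt "0 0 0 0 0 0 -1"

```text
time_s: 14.35
eef_pos: [634.6, 25.0, 216.3]
ee_rot: [-0.001, -0.069, 0.998, 0.0]
force: [-0.3, -0.1, -1.6]
grip_width: 0.32
```

Emit:
play_rows --pt "0 0 -0.1 0 0 0 -1" --pt "0 0 -0.1 0 0 0 -1" --pt "0 0 -0.1 0 0 0 -1" --pt "0 0 -0.1 0 0 0 -1" --pt "0 0 0 0 0 0 -1"

```text
time_s: 14.77
eef_pos: [634.5, 25.1, 200.0]
ee_rot: [-0.001, -0.069, 0.998, 0.0]
force: [-0.5, 0.1, -2.6]
grip_width: 0.316
```

Emit:
play_rows --pt "-0.003 -0.004 0 0 0 -1 -1" --pt "-0.003 -0.004 0 0 0 -1 -1" --pt "-0.003 -0.004 0 0 0 -1 -1" --pt "-0.003 -0.004 0 0 0 -1 -1" --pt "-0.003 -0.004 0 0 0 -1 -1" --pt "-0.003 -0.004 0 0 0 -1 -1" --pt "-0.003 -0.004 0 0 0 -1 -1" --pt "-0.003 -0.004 0 0 0 -1 -1"

```text
time_s: 15.43
eef_pos: [634.2, 23.9, 200.6]
ee_rot: [0.0, 0.345, 0.938, 0.0]
force: [3.5, 1.5, -7.3]
grip_width: 0.317
```

```bash
python3 tilt.py; python3 -c "
from h import *
s=sensors.sense();print(np.round(s['wrist_torque'],3),np.round(s['joints'],2))"
```

```text
[634.2  23.9 200.6] 139.5830295724921 [ 3.5  1.5 -7.3] 15.4333
scene face yaw 51.0 lean deg 10.6 n 80 axis dist from TCP along n at mid -0.8
scene face yaw 47.2 lean deg 2.5 n 51 axis dist from TCP along n at mid 2.5
side face yaw -39.0 lean deg 0.4 n 57 axis dist from TCP along n at mid -0.8
side face yaw -132.6 lean deg -2.7 n 55 axis dist from TCP along n at mid 0.1
[ 0.182 -0.519  0.056] [-0.15  0.58  1.18  0.    1.38 -1.02]
```

Emit:
play_rows --pt "-0.005 0 -0.01 0 0 -1 -1" --pt "-0.005 0 -0.01 0 0 -1 -1" --pt "-0.005 0 -0.01 0 0 -1 -1" --pt "-0.005 0 -0.01 0 0 -1 -1" --pt "-0.005 0 0 0 0 -1 -1" --pt "-0.005 0 0 0 0 -1 -1" --pt "-0.005 0 0 0 0 -1 -1" --pt "-0.005 0 0 0 0 -1 -1"

```text
time_s: 16.3
eef_pos: [632.6, 23.9, 199.8]
ee_rot: [0.0, 0.696, 0.718, 0.0]
force: [3.2, 1.0, -4.1]
grip_width: 0.319
```

Emit:
play_rows --pt "-0.004 0.004 -0.01 0 0 -1 -1" --pt "-0.004 0.004 -0.01 0 0 -1 -1" --pt "-0.004 0.004 -0.01 0 0 -1 -1" --pt "-0.004 0.004 -0.01 0 0 -1 -1" --pt "-0.004 0.004 0 0 0 -1 -1" --pt "-0.004 0.004 0 0 0 -1 -1" --pt "-0.004 0.004 0 0 0 -1 -1" --pt "-0.004 0.004 0 0 0 -1 -1"

```text
time_s: 16.97
eef_pos: [631.5, 25.0, 198.4]
ee_rot: [0.0, 0.928, 0.373, 0.001]
force: [3.1, 1.2, -3.6]
grip_width: 0.315
```

Emit:
play_rows --pt "0 0.005 -0.01 0 0 -1 -1" --pt "0 0.005 -0.01 0 0 -1 -1" --pt "0 0.005 -0.01 0 0 -1 -1" --pt "0 0.005 -0.01 0 0 -1 -1" --pt "0 0.005 0 0 0 -1 -1" --pt "0 0.005 0 0 0 -1 -1" --pt "0 0.005 0 0 0 -1 -1" --pt "0 0.005 0 0 0 -1 -1"

```text
time_s: 17.63
eef_pos: [631.5, 26.7, 197.0]
ee_rot: [0.0, 0.999, -0.037, 0.001]
force: [4.2, -0.4, -2.3]
grip_width: 0.319
```

```bash
python3 tilt.py; python3 -c "
from h import *
s=sensors.sense();print(np.round(s['wrist_torque'],3),np.round(s['joints'],2))"
```

```text
[631.5  26.7 197. ] -4.24600172070678 [ 4.2 -0.4 -2.3] 17.6333
scene face yaw 83.9 lean deg -3.1 n 91 axis dist from TCP along n at mid 0.4
scene face yaw -4.4 lean deg -0.2 n 65 axis dist from TCP along n at mid 1.2
side face yaw -96.6 lean deg 4.7 n 64 axis dist from TCP along n at mid 0.4
side face yaw -96.4 lean deg 5.1 n 41 axis dist from TCP along n at mid 3.3
[ 0.129 -0.776  0.006] [-0.14  0.58  1.2   0.    1.37  1.5 ]
```

Emit:
play_rows --pt "0.004 0.004 0 0 0 -1 -1" --pt "0.004 0.004 0 0 0 -1 -1" --pt "0.004 0.004 0 0 0 -1 -1" --pt "0.004 0.004 0 0 0 -1 -1" --pt "0.004 0.004 0 0 0 -1 -1" --pt "0.004 0.004 0 0 0 -1 -1" --pt "0.004 0.004 0 0 0 -1 -1" --pt "0 0 0 0 0 0 -1"

```text
time_s: 18.5
eef_pos: [632.6, 27.6, 196.0]
ee_rot: [-0.0, 0.92, -0.392, 0.001]
force: [4.6, -0.3, -4.1]
grip_width: 0.314
```

Emit:
play_rows --pt "0 0 0.2 0 0 0 -1" --pt "0 0 0.3 0 0 0 -1" --pt "0 0 0.5 0 0 0 -1" --pt "0 0 0.8 0 0 0 -1" --pt "0 0 0 0 0 0 -1" --pt "0 0 0 0 0 0 -1"

```text
time_s: 19.0
eef_pos: [632.2, 27.7, 269.8]
ee_rot: [-0.0, 0.921, -0.39, 0.001]
force: [0.1, 0.1, -2.6]
grip_width: 0.322
```

Run:
```python
from h import *
s=sensors.sense(); e=s['eef_pos'];print(np.round(e,1),yaw()[0],np.round(s['joints'],2),s['time_s'])
for n in('scene','side'):
    zz=[]
    for k in range(4):
        c,P,M=cam(n);Q=P.reshape(-1,3)
        r=Q[:,:2]-[632.6,25.7]; u=np.array([.9897,.143]);t=r@[-u[1],u[0]];ss=r@u
        h=Q[(np.hypot(r[:,0],r[:,1])<13)&(Q[:,2]>118)&(Q[:,2]<148)]
        top=np.sort(h[:,2])[-12:]
        b=Q[(abs(ss)<8)&(abs(t)>30)&(abs(t)<110)&(abs(Q[:,2]-104)<6)]
        zz.append([len(h),top[-1],np.median(top),b[:,2].mean()])
    print(n,np.round(zz,1))
d0=np.load('scene0.npz');Q=d0['P'].reshape(-1,3);r=Q[:,:2]-[632.6,25.7];h=Q[(np.hypot(r[:,0],r[:,1])<13)&(Q[:,2]>118)&(Q[:,2]<148)];print('before',len(h),np.sort(h[:,2])[-1],np.median(np.sort(h[:,2])[-12:]))
```

```text
[632.2  27.7 269.8] -45.952799414235976 [-0.14  0.54  1.07 -0.    1.53  2.23] 19.0
scene [[ 33.  139.1 136.4 105.6]
 [ 30.  138.5 137.1 105.1]
 [ 37.  138.4 137.  105.5]
 [ 36.  139.4 137.8 105.4]]
side [[ 33.  138.2 135.8 104.2]
 [ 33.  136.6 135.5 104.2]
 [ 32.  137.7 135.9 104. ]
 [ 34.  138.9 135.4 103.8]]
before 51 146.58663817276204 144.14194445893708
```

Emit:
play_rows --pt "-0.25 -0.05 0 0 0 1 -1" --pt "-0.25 -0.05 0 0 0 1 -1" --pt "-0.25 -0.05 0 0 0 1 -1" --pt "-0.25 -0.05 0 0 0 1 -1" --pt "-0.25 -0.05 0 0 0 1 -1" --pt "-0.25 -0.05 0 0 0 1 -1" --pt "-0.25 -0.05 0 0 0 1 -1" --pt "-0.25 -0.05 0 0 0 1 -1"

```text
time_s: 20.07
eef_pos: [551.5, 11.7, 268.1]
ee_rot: [-0.0, 1.0, 0.019, -0.0]
force: [0.0, -0.8, -2.6]
grip_width: 0.318
```

Emit:
play_rows --pt "0 0 0 0 0 1 -1" --pt "0 0 0 0 0 0 -1" --pt "0 0 0 0 0 0 -1"

```text
time_s: 20.32
eef_pos: [552.2, 11.7, 268.3]
ee_rot: [-0.0, 0.998, 0.067, 0.0]
force: [-0.2, -0.4, -1.7]
grip_width: 0.319
```

```bash
python3 head.py w6; python3 head.py w6b | tail -1
```

```text
[552.2  11.7 268.3] 7.691132929354735 [-0.19  0.35  1.35  0.    1.44  1.25] 20.3167
head (630, array([632.6,  25.7]), 20.1, 20.0, -32.2, 'z', np.float64(135.9))
bridge (12002, array([632.3,  25.8]), 307.6, 50.2, -81.4, 'z', np.float64(105.1))
head z 136.00120873029672 136.03701488328062 bridge z 105.09375406052752 bed 22.078148145195698 block top 52.10425005139828
head z 135.96925062077122 135.95706646599473 bridge z 105.09423386119792 bed 22.092311008588705 block top 52.16157879517351
```

View pics/w6.png

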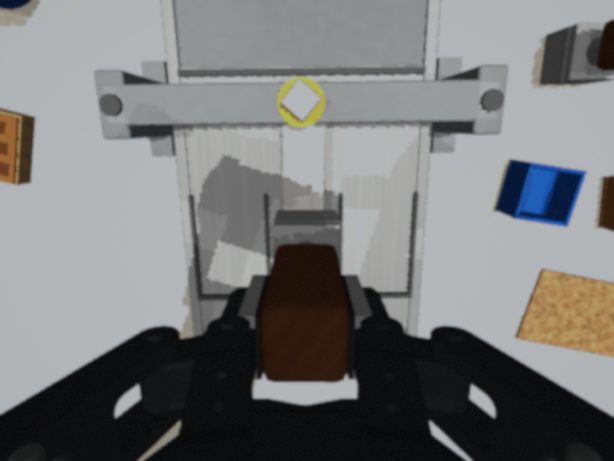

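Emit:
play_rows --pt "0.08 -0.6 0 0 0 0.1 -1" --pt "0.08 -0.8 0 0 0 0.1 -1" --pt "0.08 -0.9 0 0 0 0.1 -1" --pt "0.08 -0.9 0 0 0 0.1 -1" --pt "0.08 -0.9 0 0 0 0.1 -1" --pt "0.08 -0.9 0 0 0 0.1 -1" --pt "0.08 -0.9 0 0 0 0 -1" --pt "0.08 -0.9 0 0 0 0 -1"

```text
time_s: 21.08
eef_pos: [577.7, -262.1, 268.1]
ee_rot: [-0.0, 0.995, 0.099, -0.0]
force: [0.7, 0.6, -1.3]
grip_width: 0.322
```

Emit:
play_rows --pt "0.08 -0.8 0 0 0 0 -1" --pt "0.08 -0.7 0 0 0 0 -1" --pt "0 -0.3 0 0 0 0 -1" --pt "0 0 0 0 0 0 -1" --pt "0 0 0 0 0 0 -1"

```text
time_s: 21.5
eef_pos: [584.1, -332.4, 267.6]
ee_rot: [-0.0, 0.995, 0.099, -0.0]
force: [0.3, 0.3, -1.3]
grip_width: 0.319
```

```bash
python3 tilt.py
```

```text
[ 584.1 -332.4  267.6] 11.347467212643888 [ 0.3  0.3 -1.3] 21.5
scene face yaw 102.4 lean deg -3.5 n 52 axis dist from TCP along n at mid -0.7
scene face yaw 11.5 lean deg 16.7 n 43 axis dist from TCP along n at mid -0.9
side face yaw -80.3 lean deg 2.5 n 144 axis dist from TCP along n at mid -0.0
side face yaw -168.6 lean deg -0.3 n 92 axis dist from TCP along n at mid -2.8
```

Emit:
play_rows --pt "0.02 -0.06 0 0 0 0 -1" --pt "0 0 -0.9 0 0 0 -1" --pt "0 0 -0.9 0 0 0 -1" --pt "0 0 -0.9 0 0 0 -1" --pt "0 0 -0.9 0 0 0 -1" --pt "0 0 -0.6 0 0 0 -1" --pt "0 0 -0.3 0 0 0 -1" --pt "0 0 0 0 0 0 -1"

```text
time_s: 22.37
eef_pos: [584.2, -333.7, 85.8]
ee_rot: [-0.002, 0.995, 0.1, -0.002]
force: [-0.1, -0.5, -1.6]
grip_width: 0.321
```

Emit:
play_rows --pt "0 0 -0.05 0 0 0 -1" --pt "0 0 -0.04 0 0 0 -1" --pt "0 0 0 0 0 0 -1" --pt "0 0 0 0 0 0 -0.2" --pt "0 0 0 0 0 0 0" --pt "0 0 0 0 0 0 0.2" --pt "0 0 0 0 0 0 1" --pt "0 0 0 0 0 0 1"

```text
time_s: 23.03
eef_pos: [585.0, -334.7, 85.0]
ee_rot: [0.0, 0.995, 0.1, 0.0]
force: [-0.1, 0.4, 0.3]
grip_width: 0.865
```

Emit:
play_rows --pt "0 0 0 0 0 0 1" --pt "0 0 0.8 0 0 0 1" --pt "0 0 1 0 0 0 1" --pt "0 0 1 0 0 0 1" --pt "0 0 1 0 0 0 1" --pt "0 0.3 0.2 0 0 0 1" --pt "-0.1 0.8 0 0 0 0 1" --pt "-0.1 0.9 0 0 0 0 1"

```text
time_s: 23.7
eef_pos: [576.6, -254.9, 244.9]
ee_rot: [0.001, 0.995, 0.099, 0.001]
force: [0.6, -0.4, -0.0]
grip_width: 1.001
```

Emit:
play_rows --pt "-0.1 0.9 0 0 0 0 1" --pt "-0.1 0.9 0 0 0 -0.1 1" --pt "-0.1 0.9 0 0 0 -0.1 1" --pt "-0.1 0.9 0 0 0 -0.1 1" --pt "-0.1 0.9 0 0 0 -0.1 1" --pt "-0.1 0.9 0 0 0 -0.1 1" --pt "0 0.8 0 0 0 0 1" --pt "0 0 0 0 0 0 1"

```text
time_s: 24.37
eef_pos: [552.4, -1.7, 245.1]
ee_rot: [-0.001, 0.997, 0.076, 0.0]
force: [0.1, -0.7, -0.1]
grip_width: 0.999
```

```bash
python3 head.py w7
python3 - <<'E'
from h import *
for n in('scene','side'):
    c,P,M=cam(n);np.savez(n+'7.npz',P=P,px=c['pixels']); print(n,'drv',rect(P,(586,-335),30,105,130),'print',rect(P,(558,319),90,14,32))
P=np.load('w7.npz')['P'];Q=P.reshape(-1,3); r=Q[:,:2]-[632.6,25.7]; u=np.array([.9897,.143]);s=r@u;t=r@[-u[1],u[0]]
m=(Q[:,2]>45)&(Q[:,2]<60)&(s<-20)&(s>-130)&(abs(t)<40);print('block end',np.percentile(s[m],.3),[np.percentile(t[m&(s>a)&(s<a+15)],[2,98]).round(1) for a in(-100,-60,-35)])
E
```

```text
[552.4  -1.7 245.1] 8.73912411349843 [-0.22  0.36  1.39  0.    1.39  1.2 ] 24.3667
head (763, array([632.5,  25.7]), 20.1, 20.0, 57.6, 'z', np.float64(135.9))
bridge (14142, array([632.6,  25.7]), 307.7, 49.7, -81.5, 'z', np.float64(105.1))
head z 135.94303709314315 136.02152462529668 bridge z 105.05724597115926 bed 22.086324451289492 block top 52.04501077262552
scene drv (61, array([ 590.2, -331.2]), 34.8, 31.4, -82.8, 'z', np.float64(116.0)) print (299, array([559.1, 321.3]), 70.7, 46.2, -7.4, 'z', np.float64(23.8))
side drv (99, array([ 587.5, -337. ]), 29.3, 26.9, -74.1, 'z', np.float64(116.7)) print (122, array([558.4, 316.3]), 67.5, 45.3, -8.3, 'z', np.float64(22.0))
block end -106.94366665870903 [array([-20. ,  18.4]), array([-20.5,  18.9]), array([-20.1,  18.4])]
```

Emit:
play_rows --pt "0 0.37 -0.5 0 0 -0.08 1" --pt "0 0 -0.9 0 0 0 1" --pt "0 0 -0.9 0 0 0 1" --pt "0 0 -0.9 0 0 0 1" --pt "0 0 -0.9 0 0 0 1" --pt "0 0 -0.9 0 0 0 1" --pt "0 0 -0.25 0 0 0 1" --pt "0 0 0 0 0 0 1"

```text
time_s: 25.18
eef_pos: [551.7, 7.3, 32.5]
ee_rot: [-0.001, 0.998, 0.069, -0.002]
force: [-0.3, 0.6, 0.2]
grip_width: 0.999
```

Run:
```python
from h import *
s=sensors.sense(); print(np.round(s['eef_pos'],1),yaw()[0],s['time_s'])
```

```text
[551.7   7.3  32.5] 7.898021887295041 25.1833
```

Emit:
play_rows --pt "0.02 0.15 0.02 0 0 0.05 1" --pt "0 0 0 0 0 0 1" --pt "0 0 0 0 0 0 1"

```text
time_s: 25.43
eef_pos: [555.0, 14.2, 37.7]
ee_rot: [0.0, 0.997, 0.072, 0.002]
force: [0.3, 1.0, 0.7]
grip_width: 1.0
```

Emit:
play_rows --pt "0 0 0 0 0 0 0.3" --pt "0 0 0 0 0 0 0.1" --pt "0 0 0 0 0 0 0" --pt "0 0 0 0 0 0 -0.1" --pt "0 0 0 0 0 0 -0.3" --pt "0 0 0 0 0 0 -1" --pt "0 0 0 0 0 0 -1" --pt "0 0 0 0 0 0 -1" --squeeze 50

```text
time_s: 26.1
eef_pos: [553.9, 14.0, 36.1]
ee_rot: [0.0, 0.997, 0.072, 0.0]
force: [-2.6, 0.9, 5.9]
grip_width: 0.456
```

Emit:
play_rows --pt "-0.12 -0.017 0 0 0 0 -1" --pt "-0.12 -0.017 0 0 0 0 -1" --pt "-0.12 -0.017 0 0 0 0 -1"

```text
time_s: 26.35
eef_pos: [540.6, 12.0, 36.2]
ee_rot: [0.0, 0.997, 0.072, 0.002]
force: [6.8, 1.3, 0.5]
grip_width: 0.455
```

Emit:
play_rows --pt "-0.3 -0.043 0 0 0 0 -1" --pt "-0.5 -0.072 0 0 0 0 -1" --pt "-0.6 -0.087 0 0 0 0 -1" --pt "-0.7 -0.1 0 0 0 0 -1" --pt "-0.3 -0.043 0 0 0 0 -1" --pt "0 0 0 0 0 0 -1"

```text
time_s: 26.85
eef_pos: [448.7, -2.1, 39.1]
ee_rot: [0.001, 0.997, 0.071, 0.009]
force: [17.4, 10.8, 14.8]
grip_width: 0.456
```

```bash
python3 head.py w8|tail -3; python3 -c "
from h import *
s=sensors.sense();print(np.round(s['eef_pos'],1),yaw()[0])"
```

```text
head 0
bridge 0
head z nan nan bridge z nan bed 22.04967855118448 block top nan
[448.8  -2.1  39. ] 8.14991980790594head.py:10: RuntimeWarning: Mean of empty slice
  print('head z',np.nanmean(hd[:,2]),np.nanmedian(hd[:,2]),'bridge z',b[:,2].mean(),'bed',bd[:,2].mean(),'block top',sb[:,2].mean())
  return np.nanmean(a, axis, out=out, keepdims=keepdims)
head.py:10: RuntimeWarning: Mean of empty slice.
  print('head z',np.nanmean(hd[:,2]),np.nanmedian(hd[:,2]),'bridge z',b[:,2].mean(),'bed',bd[:,2].mean(),'block top',sb[:,2].mean())
  ret = ret.dtype.type(ret / rcount)
```

Emit:
play_rows --pt "0.05 0 0.3 0 0 0 -1" --pt "0 0 0.8 0 0 0 -1" --pt "0 0 0.9 0 0 0 -1" --pt "0 0 0.9 0 0 0 -1" --pt "0 -0.5 0.3 0 0 1 -1" --pt "0 -0.8 0 0 0 1 -1" --pt "0 -0.9 0 0 0 1 -1" --pt "0 -0.9 0 0 0 1 -1"

```text
time_s: 27.57
eef_pos: [444.5, -126.6, 163.3]
ee_rot: [-0.0, 0.96, 0.281, -0.0]
force: [0.6, 0.2, -3.4]
grip_width: 0.457
```

Emit:
play_rows --pt "0 -0.9 0 0 0 1 -1" --pt "0 -0.9 0 0 0 1 -1" --pt "0 -0.9 0 0 0 1 -1" --pt "0 -0.9 0 0 0 1 -1" --pt "0 -0.9 0 0 0 1 -1" --pt "0 -0.8 0 0 0 1 -1" --pt "0 -0.7 0 0 0 1 -1" --pt "0 -0.2 0 0 0 1 -1"

```text
time_s: 28.23
eef_pos: [444.2, -377.1, 162.4]
ee_rot: [-0.0, 0.764, 0.646, -0.0]
force: [-0.1, 0.5, -3.8]
grip_width: 0.451
```

Emit:
play_rows --pt "0 0 0 0 0 1 -1" --pt "0 0 0 0 0 0 -1" --pt "0 0 0 0 0 0 -1"

```text
time_s: 28.48
eef_pos: [445.0, -373.3, 162.9]
ee_rot: [-0.001, 0.731, 0.683, 0.0]
force: [-0.2, 0.3, -3.6]
grip_width: 0.45
```

```bash
cat > blk.py <<'E'
from h import *
s=sensors.sense(); e=np.array(s['eef_pos']); y=yaw()[0]; print(e.round(1),y,s['time_s'])
c,P,M=cam('wrist'); Q=P.reshape(-1,3);a=np.radians(y);u=np.array([np.cos(a),np.sin(a)]);v=np.array([-u[1],u[0]])
r=Q[:,:2]-e[:2];ss=r@u;t=r@v
m=(Q[:,2]>e[2]+5)&(Q[:,2]<e[2]+35)&(ss>20)&(ss<125)&(abs(t)<35)
S=Q[m];print('front',np.percentile(ss[m],99.7),'top',np.median(S[:,2]),[np.median(Q[m&(ss>k)&(ss<k+15)][:,2]).round(1) for k in(35,55,75)])
m2=m&(ss>45);(cx,cy),(w,h),ang=cv2.minAreaRect(np.stack([ss[m2],t[m2]],1).astype(np.float32));print('rel rect',cx,cy,w,h,ang)
px=c['pixels'].astype(int); br=(px[...,0]>px[...,2]+25)&(P[...,0]<535)
print('cork',rect(P,(447,-352),115,1,12,br))
E
python3 blk.py
```

```text
[ 445.  -373.3  162.9] 86.1137216042264 28.4833
front 93.69137973694288 top 192.11438197120856 [np.float64(188.2), np.float64(192.4), np.float64(196.4)]
rel rect 70.553955078125 1.2641849517822266 51.157127380371094 40.536434173583984 0.12876108288764954
cork 0
```

Emit:
play_rows --pt "0 0 0 -0.97 0.07 0 -1" --pt "0 0 0 -0.97 0.07 0 -1" --pt "0 0 0 0 0 0 -1" --pt "0 0 0 0 0 0 -1"

```text
time_s: 28.87
eef_pos: [445.6, -372.4, 163.6]
ee_rot: [0.068, 0.726, 0.68, -0.074]
force: [-0.4, 0.8, -3.1]
grip_width: 0.453
```

```bash
python3 blk.py; python3 -c "
from h import *
print(yaw())"
```

```text
[ 445.6 -372.4  163.6] 86.30268503739158 28.8667
front 100.91357846693226 top 179.90406804094044 [np.float64(179.7), np.float64(179.9), np.float64(180.0)]
rel rect 73.08065032958984 1.1413135528564453 56.2969856262207 40.26420211791992 0.31576746702194214
cork 0
(np.float64(86.2574438816177), array([-0.01424161, -0.19948151, -0.97979809]))
```

Emit:
play_rows --pt "0.01 -0.39 0 0 0 0 -1" --pt "0 0 -0.8 0 0 0 -1" --pt "0 0 -0.9 0 0 0 -1" --pt "0 0 -0.9 0 0 0 -1" --pt "0 0 -0.7 0 0 0 -1" --pt "0 0 -0.15 0 0 0 -1" --pt "0 0 0 0 0 0 -1" --pt "0 0 0 0 0 0 -1"

```text
time_s: 29.58
eef_pos: [446.2, -390.4, 27.0]
ee_rot: [0.07, 0.726, 0.68, -0.075]
force: [-0.2, -0.1, -3.5]
grip_width: 0.457
```

Emit:
play_rows --pt "-0.01 0.05 -0.12 0 0 0 -1" --pt "0 0 -0.05 0 0 0 -1" --pt "0 0 0 0 0 0 -1" --pt "0 0 0 0 0 0 -1"

```text
time_s: 29.92
eef_pos: [445.6, -387.5, 19.4]
ee_rot: [0.069, 0.726, 0.68, -0.075]
force: [0.4, 1.3, -2.5]
grip_width: 0.45
```

Close to contact; lower a touch more, release, and retreat straight up.

Emit:
play_rows --pt "0 0 -0.03 0 0 0 -1" --pt "0 0 0 0 0 0 -0.1" --pt "0 0 0 0 0 0 0.1" --pt "0 0 0 0 0 0 0.4" --pt "0 0 0 0 0 0 1" --pt "0 0 0 0 0 0 1" --pt "0 0 0 0 0 0 1"

```text
time_s: 30.5
eef_pos: [445.4, -387.4, 17.5]
ee_rot: [0.069, 0.726, 0.68, -0.075]
force: [-0.5, 0.4, -0.0]
grip_width: 1.0
```

Emit:
play_rows --pt "0 0.1 0.6 0 0 0 1" --pt "0 0.15 0.8 0 0 0 1" --pt "0 0.15 0.9 0 0 0 1" --pt "0 0 1 0.97 -0.07 0 1" --pt "0 0 1 0.97 -0.07 0 1" --pt "0 0 0.9 0 0 0 1" --pt "0 0 0.8 0 0 0 1" --pt "0 0 0 0 0 0 1"

```text
time_s: 31.17
eef_pos: [446.4, -373.0, 264.4]
ee_rot: [0.006, 0.73, 0.684, -0.0]
force: [0.6, -0.6, 0.2]
grip_width: 0.999
```

Run:
```python
from h import *
s=sensors.sense(); print(np.round(s['eef_pos'],1),yaw(),np.round(s['joints'],2),s['time_s'])
c,P,M=cam('wrist'); save('w9',c['pixels'],1.2)
px=c['pixels'].astype(int); br=(px[...,0]>px[...,2]+25)&(P[...,0]<535)
print('setb',rect(P,(447,-352),90,24,45)); print('cork',rect(P,(447,-352),115,1,12,br)); print('driver',rect(P,(586,-335),30,108,126),rect(P,(586,-335),48,33,46))
Q=P.reshape(-1,3);b=Q[(np.hypot(Q[:,0]-447,Q[:,1]+352)<90)&(Q[:,2]>30)&(Q[:,2]<45)];print([b[abs(b[:,1]-k)<12][:,2].mean() for k in(-400,-352,-304)])
for n in('scene','side'):
    c,P,M=cam(n);px=c['pixels'].astype(int); br=px[...,0]>px[...,2]+25
    print(n,rect(P,(558,319),90,14,32,br))
```

```text
[ 446.4 -373.   264.4] (np.float64(86.2560694920441), array([ 0.00714571, -0.0088942 , -0.99993491])) [-0.9   0.41  1.27  0.    1.45 -0.83] 31.1667
setb (4000, array([ 447.5, -338.3]), 128.5, 40.0, 86.5, 'z', np.float64(35.0))
cork (6330, array([ 447.2, -351.5]), 177.9, 90.1, 86.3, 'z', np.float64(5.1))
driver (1101, array([ 585.6, -334.2]), 28.1, 27.8, -79.5, 'z', np.float64(118.6)) (1093, array([ 586.2, -334.9]), 56.7, 56.4, 13.0, 'z', np.float64(38.8))
[np.float64(35.02995780845493), np.float64(35.027902401988115), np.float64(35.05222031721089)]
scene (289, array([558.2, 322.7]), 73.0, 45.4, -5.9, 'z', np.float64(23.9))
side 0
```

Emit:
play_rows --pt "0.02 0.5 -0.5 0 0 0 1" --pt "0 0.37 -0.9 0 0 0 1" --pt "0 0 -0.9 0 0 0 1" --pt "0 0 -0.9 0 0 0 1" --pt "0 0 -0.9 0 0 0 1" --pt "0 0 -0.9 0 0 0 1" --pt "0 0 -0.8 0 0 0 1" --pt "0 0 0 0 0 0 1"

```text
time_s: 31.98
eef_pos: [442.9, -332.8, 18.4]
ee_rot: [-0.007, 0.73, 0.684, 0.0]
force: [-0.1, 0.8, -0.7]
grip_width: 0.994
```

Emit:
play_rows --pt "0.11 -0.1 0 0 0 0 1" --pt "0 0 0 0 0 0 1" --pt "0 0 0 0 0 0 0.2" --pt "0 0 0 0 0 0 0" --pt "0 0 0 0 0 0 -0.2" --pt "0 0 0 0 0 0 -1" --pt "0 0 0 0 0 0 -1" --pt "0 0 0 0 0 0 -1"

```text
time_s: 32.65
eef_pos: [450.6, -340.7, 26.7]
ee_rot: [0.0, 0.73, 0.684, -0.0]
force: [-2.4, 2.4, 7.5]
grip_width: 0.448
```

Emit:
play_rows --pt "0 0 0.15 0 0 0 -1" --pt "0 0 0 0 0 0 -1" --pt "0 0 0 0 0 0 -1"

```text
time_s: 32.9
eef_pos: [450.6, -340.5, 31.7]
ee_rot: [0.0, 0.73, 0.684, 0.0]
force: [-1.4, 0.3, -3.1]
grip_width: 0.45
```

Emit:
play_rows --pt "-0.08 -0.33 0 0 0 0 -1" --pt "0 0 0 0 0 0 -1" --pt "0 0 0 0 0 0 -1"

```text
time_s: 33.15
eef_pos: [447.0, -354.3, 31.2]
ee_rot: [-0.0, 0.73, 0.683, 0.0]
force: [-0.3, 1.2, -3.3]
grip_width: 0.447
```

Run:
```python
from h import *
s=sensors.sense(); print(np.round(s['eef_pos'],1),yaw()[0])
c,P,M=cam('side'); np.savez('side9.npz',P=P); print(rect(P,(447,-352),90,28,50)); d=np.load('side0.npz')['P']
c,P,M=cam('wrist'); print('wrist',rect(P,(447,-352),100,28,50))
Q=P.reshape(-1,3);b=Q[(abs(Q[:,0]-447)<12)&(Q[:,2]>30)&(Q[:,2]<50)];print('front y',np.percentile(b[:,1],[.5,99.5]), [np.median(b[abs(b[:,1]-k)<8][:,2]) for k in (-325,-300)])
```

```text
[ 447.  -354.3   31.2] 86.22048991574555
(446, array([ 448.3, -371.1]), 100.8, 61.8, -80.5, 'z', np.float64(38.5))
wrist (21365, array([ 447.9, -342.4]), 115.1, 64.1, 73.8, 'z', np.float64(39.5))
front y [-397.1140934  -287.11932827] [np.float64(39.5502433578292), np.float64(39.5422200214134)]
```

Emit:
play_rows --pt "0 0 -0.1 0 0 0 -1" --pt "0 0 0 0 0 0 -1" --pt "0 0 0 0 0 0 -1" --pt "0 0 -0.02 0 0 0 -1" --pt "0 0 0 0 0 0 -1"

```text
time_s: 33.67
eef_pos: [447.4, -353.6, 26.7]
ee_rot: [-0.0, 0.73, 0.684, 0.0]
force: [-0.3, 0.2, -2.1]
grip_width: 0.448
```

Emit:
play_rows --pt "0 0 0 0 0 0 -0.1" --pt "0 0 0 0 0 0 0.1" --pt "0 0 0 0 0 0 0.3" --pt "0 0 0 0 0 0 0.5" --pt "0 0 0 0 0 0 0.5" --pt "0 0 0.4 0 0 0 0.5" --pt "0 0 0.8 0 0 0 0.5" --pt "0 0 0.9 0 0 0 0.5"

```text
time_s: 34.33
eef_pos: [446.7, -353.0, 110.5]
ee_rot: [-0.002, 0.73, 0.684, 0.0]
force: [0.5, -1.1, 0.9]
grip_width: 0.75
```

Emit:
play_rows --pt "0 0 1 0 0 0 1" --pt "0 0 1 0 0 0 1" --pt "0 0 0.9 0 0 0 1" --pt "0 0 0.8 0 0 0 1" --pt "0 0 0 0 0 0 1" --pt "0 0 0 0 0 0 1"

```text
time_s: 34.83
eef_pos: [447.6, -354.0, 260.2]
ee_rot: [0.002, 0.73, 0.684, -0.0]
force: [-0.7, -0.8, -0.6]
grip_width: 1.004
```

Run:
```python
from h import *
s=sensors.sense(); print(np.round(s['eef_pos'],1),yaw()[0],np.round(s['joints'],2),s['time_s'])
c,P,M=cam('wrist')
px=c['pixels'].astype(int); br=(px[...,0]>px[...,2]+25)&(P[...,0]<535)
print('setb',rect(P,(447,-352),90,24,45)); print('cork',rect(P,(447,-352),115,1,12,br))
for n in('scene','side'):
    c,P,M=cam(n);px=c['pixels'].astype(int); br=px[...,0]>px[...,2]+25
    print(n,rect(P,(558,319),90,14,32,br))
```

```text
[ 447.6 -354.   260.2] 86.28609803211592 [-0.87  0.4   1.31 -0.    1.44 -0.81] 34.8333
setb (3809, array([ 446.4, -351.8]), 128.9, 40.0, 86.4, 'z', np.float64(35.0))
cork (6261, array([ 447.1, -351.4]), 178.4, 89.8, 86.3, 'z', np.float64(5.1))
scene (294, array([558.6, 322. ]), 72.8, 44.2, -8.1, 'z', np.float64(23.5))
side 0
```

Emit:
play_rows --pt "0 0.6 0 0 0 -1 1" --pt "0 0.9 0 0 0 -1 1" --pt "0 0.9 0 0 0 -1 1" --pt "0 0.9 0 0 0 -1 1" --pt "0 0.9 0 0 0 -1 1" --pt "0 0.9 0 0 0 -1 1" --pt "0 0.9 0 0 0 -1 1" --pt "0 0.9 0 0 0 -1 1"

```text
time_s: 35.65
eef_pos: [446.6, -75.9, 257.5]
ee_rot: [-0.001, 0.946, 0.325, -0.001]
force: [0.3, -0.2, 0.2]
grip_width: 1.002
```

Emit:
play_rows --pt "0.1 0.9 0 0 0 -1 1" --pt "0.1 0.9 0 0 0 -1 1" --pt "0.1 0.9 0 0 0 -1 1" --pt "0.1 0.9 0 0 0 -1 1" --pt "0.1 0.9 0 0 0 -1 1" --pt "0.1 0.9 0 0 0 -1 1" --pt "0.1 0.9 0 0 0 -1 1" --pt "0.1 0.9 0 0 0 -0.4 1"

```text
time_s: 36.32
eef_pos: [478.6, 210.5, 257.4]
ee_rot: [0.0, 0.999, -0.054, -0.001]
force: [-0.3, -0.5, 0.4]
grip_width: 1.001
```

Emit:
play_rows --pt "0.1 0.9 0 0 0 0 1" --pt "0.1 0.9 0 0 0 0 1" --pt "0.1 0.7 0 0 0 0 1" --pt "0.1 0 0 0 0 0 1" --pt "0 0 0 0 0 0 1"

```text
time_s: 36.73
eef_pos: [495.0, 309.4, 256.8]
ee_rot: [0.001, 0.999, -0.05, -0.001]
force: [-0.2, -1.0, -0.1]
grip_width: 0.996
```

Run:
```python
from h import *
s=sensors.sense(); print(np.round(s['eef_pos'],1),yaw()[0],np.round(s['joints'],2),s['time_s'])
c,P,M=cam('wrist');save('w10',c['pixels'],1.2)
print(rect(P,(558,319),100,14,32))
```

```text
[495.  309.4 256.8] -5.73629673121427 [ 0.36  0.43  1.26 -0.    1.45  2.03] 36.7333
(2309, array([555.9, 319.6]), 69.2, 42.0, -6.6, 'z', np.float64(24.2))
```

View pics/w10.png

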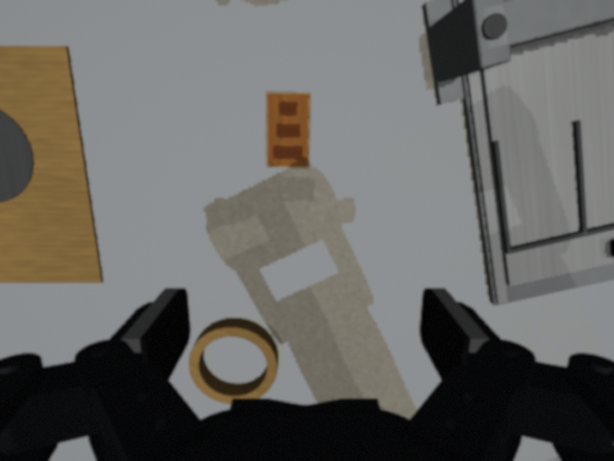

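Emit:
play_rows --pt "0.76 0.13 0 0 0 -0.15 1" --pt "0.76 0.13 0 0 0 0 1" --pt "0 0 0 0 0 0 1" --pt "0 0 -0.8 0 0 0 1" --pt "0 0 -0.9 0 0 0 1" --pt "0 0 -0.9 0 0 0 1" --pt "0 0 -0.9 0 0 0 1" --pt "0 0 0 0 0 0 1"

```text
time_s: 37.45
eef_pos: [552.5, 316.6, 111.4]
ee_rot: [0.003, 0.998, -0.06, -0.006]
force: [-0.2, -0.2, -1.0]
grip_width: 1.0
```

Emit:
play_rows --pt "0 0 0 0 0 0 1" --pt "0 0 0 0 0 0 1"

```text
time_s: 37.62
eef_pos: [557.0, 318.9, 121.4]
ee_rot: [-0.001, 0.998, -0.059, 0.002]
force: [0.3, 0.1, 0.4]
grip_width: 1.001
```

Emit:
play_rows --pt "0 0.01 -0.9 0 0 0 1" --pt "0 0 -0.9 0 0 0 1" --pt "0 0 -0.6 0 0 0 1" --pt "0 0 -0.2 0 0 0 1" --pt "0 0 0 0 0 0 1" --pt "0 0 0 0 0 0 1"

```text
time_s: 38.12
eef_pos: [557.5, 319.9, 17.4]
ee_rot: [-0.001, 0.998, -0.059, 0.002]
force: [-0.5, 0.5, 0.2]
grip_width: 0.999
```

Emit:
play_rows --pt "0 0 0 0 0 0 0.3" --pt "0 0 0 0 0 0 0.1" --pt "0 0 0 0 0 0 -0.1" --pt "0 0 0 0 0 0 -1" --pt "0 0 0 0 0 0 -1" --pt "0 0 0 0 0 0 -1" --pt "0 0 0 0 0 0 -1" --squeeze 40

```text
time_s: 38.7
eef_pos: [556.5, 319.7, 16.1]
ee_rot: [-0.0, 0.998, -0.059, 0.001]
force: [-1.0, -0.6, 6.0]
grip_width: 0.471
```

Emit:
play_rows --pt "0 0 0.4 0 0 0 -1" --pt "0 0 0.8 0 0 0 -1" --pt "-0.2 0 0.9 0 0 0 -1" --pt "-0.3 -0.5 0.7 0 0 0.5 -1" --pt "-0.3 -0.9 0 0 0 0.5 -1" --pt "-0.3 -0.9 0 0 0 0.5 -1" --pt "-0.3 -0.9 0 0 0 0.5 -1" --pt "-0.3 -0.9 0 0 0 0.5 -1"

```text
time_s: 39.37
eef_pos: [487.1, 154.2, 127.1]
ee_rot: [0.0, 0.997, 0.074, 0.0]
force: [1.4, -0.7, -1.3]
grip_width: 0.471
```

Emit:
play_rows --pt "-0.3 -0.9 0 0 0 0 -1" --pt "-0.1 -0.7 0 0 0 0 -1" --pt "0 -0.2 0 0 0 0 -1" --pt "0 0 0 0 0 0 -1" --pt "0 0 0 0 0 0 -1"

```text
time_s: 39.78
eef_pos: [472.3, 83.8, 127.0]
ee_rot: [-0.0, 0.997, 0.072, 0.0]
force: [-0.8, 0.1, -0.9]
grip_width: 0.466
```

Run:
```python
from h import *
s=sensors.sense();e=np.array(s['eef_pos']); print(np.round(e,1),yaw()[0],np.round(s['joints'],2),s['time_s'])
c,P,M=cam('wrist');print(c['pixels'].shape)
Q=P.reshape(-1,3);r=Q[:,:2]-e[:2];a=np.radians(yaw()[0]);u=np.array([np.cos(a),np.sin(a)]);ss=r@u;t=r@[-u[1],u[0]]
m=(ss>12)&(ss<60)&(abs(t)<15)&(Q[:,2]>e[2]-15)&(Q[:,2]<e[2]+20);print(np.percentile(ss[m],99),[np.median(Q[m&(abs(ss-k)<4)][:,2]) for k in(18,28)])
```

```text
[472.3  83.8 127. ] 8.214897542851414 [-0.07  0.33  1.77  0.    1.04  1.36] 39.7833
(384, 512, 3)
34.725488592171764 [np.float64(135.25382402142895), np.float64(134.95150550549027)]
```

Emit:
play_rows --pt "0.02 -0.11 -0.5 0 0 0 -1" --pt "0 0 -0.8 0 0 0 -1" --pt "0 0 -0.7 0 0 0 -1" --pt "0 0 -0.13 0 0 0 -1" --pt "0 0 0 0 0 0 -1" --pt "0 0 0 0 0 0 -1"

```text
time_s: 40.33
eef_pos: [473.5, 79.8, 42.4]
ee_rot: [0.0, 0.997, 0.073, 0.001]
force: [0.5, -0.6, -0.0]
grip_width: 0.465
```

Emit:
play_rows --pt "0 0 -0.09 0 0 0 -1" --pt "0 0 0 0 0 0 -1" --pt "0 0 0 0 0 0 -1" --pt "0 0 -0.02 0 0 0 -1" --pt "0 0 0 0 0 0 -1"

```text
time_s: 40.75
eef_pos: [473.3, 79.1, 38.0]
ee_rot: [0.0, 0.997, 0.072, 0.001]
force: [-2.6, -0.1, 4.8]
grip_width: 0.469
```

Emit:
play_rows --pt "0 0 0 0 0 0 0" --pt "0 0 0 0 0 0 0.1" --pt "0 0 0 0 0 0 0.25" --pt "0 0 0 0 0 0 0.25" --pt "0 0 0.5 0 0 0 0.25" --pt "0 0 0.9 0 0 0 0.25" --pt "0 0 0.9 0 0 0 1" --pt "0 0 0.9 0 0 0 1"

```text
time_s: 41.42
eef_pos: [472.4, 79.1, 166.6]
ee_rot: [-0.0, 0.997, 0.072, -0.0]
force: [1.2, 0.7, 0.1]
grip_width: 0.884
```

Emit:
play_rows --pt "-0.4 -0.6 0.5 0 0 0 1" --pt "-0.4 -0.7 0 0 0 0 1" --pt "-0.3 -0.6 0 0 0 0 1" --pt "0 0 0 0 0 0 1" --pt "0 0 0 0 0 0 1"

```text
time_s: 41.83
eef_pos: [428.6, 2.4, 185.3]
ee_rot: [0.0, 0.997, 0.071, 0.0]
force: [-0.2, -0.1, -0.1]
grip_width: 1.0
```

Run:
```python
from h import *
s=sensors.sense();e=np.array(s['eef_pos']); print(np.round(e,1),yaw()[0],s['time_s'])
c,P,M=cam('wrist');save('w11',c['pixels'],1.2);Q=P.reshape(-1,3)
print('print',rect(P,(473,79),60,38,52),'handle',rect(P,(412,-8),28,55,75))
```

```text
[428.6   2.4 185.3] 8.122437042320588 41.8333
print (4058, array([472.4,  79.1]), 69.6, 42.7, 8.0, 'z', np.float64(46.1)) handle (676, array([409.6,  -7.2]), 23.7, 19.9, -82.1, 'z', np.float64(66.7))
```

View pics/w11.png

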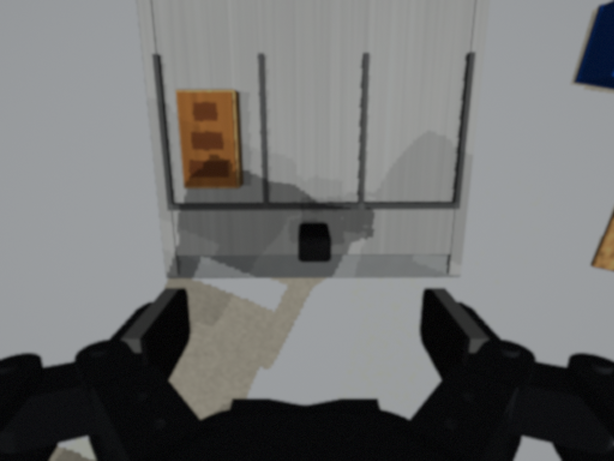

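Emit:
play_rows --pt "-0.3 -0.14 0 0 0 0 1" --pt "-0.18 -0.1 0 0 0 0 1" --pt "0 0 -0.7 0 0 0 1" --pt "0 0 -0.9 0 0 0 1" --pt "0 0 -0.9 0 0 0 1" --pt "0 0 -0.8 0 0 0 1" --pt "0 0 0 0 0 0 1" --pt "0 0 0 0 0 0 1"

```text
time_s: 42.55
eef_pos: [409.3, -6.0, 52.9]
ee_rot: [-0.001, 0.997, 0.072, -0.001]
force: [-0.3, -0.8, 0.5]
grip_width: 1.001
```

Emit:
play_rows --pt "0 0 -0.1 0 0 0 0.3" --pt "0 0 0 0 0 0 0" --pt "0 0 0 0 0 0 -0.3" --pt "0 0 0 0 0 0 -1" --pt "0 0 0 0 0 0 -1" --pt "0 0 0 0 0 0 -1" --pt "0 0 0 0 0 0 -1"

```text
time_s: 43.13
eef_pos: [410.4, -7.3, 50.1]
ee_rot: [0.001, 0.997, 0.072, 0.001]
force: [-0.7, -5.5, 7.1]
grip_width: 0.269
```

Emit:
play_rows --pt "0.1 0.015 0 0 0 0 -1" --pt "0.25 0.036 0 0 0 0 -1" --pt "0.4 0.058 0 0 0 0 -1" --pt "0.45 0.065 0 0 0 0 -1" --pt "0.45 0.065 0 0 0 0 -1" --pt "0.45 0.065 0 0 0 0 -1" --pt "0.45 0.065 0 0 0 0 -1" --pt "0.4 0.058 0 0 0 0 -1"

```text
time_s: 43.8
eef_pos: [528.0, 10.1, 50.0]
ee_rot: [0.001, 0.997, 0.072, -0.001]
force: [-8.0, -5.6, 11.2]
grip_width: 0.27
```

Emit:
play_rows --pt "0.25 0.036 0 0 0 0 -1" --pt "0.15 0.022 0 0 0 0 -1" --pt "0.08 0.012 0 0 0 0 -1" --pt "0 0 0 0 0 0 -1" --pt "0 0 0 0 0 0 -1"

```text
time_s: 44.22
eef_pos: [547.7, 13.0, 50.1]
ee_rot: [0.0, 0.997, 0.072, 0.001]
force: [1.4, -2.7, 4.5]
grip_width: 0.27
```

Emit:
play_rows --pt "0.05 0.007 0 0 0 0 -1" --pt "0 0 0 0 0 0 -1" --pt "0 0 0 0 0 0 -1"

```text
time_s: 44.47
eef_pos: [548.5, 13.1, 50.0]
ee_rot: [0.0, 0.997, 0.072, -0.0]
force: [-6.2, -3.8, 10.6]
grip_width: 0.272
```

Emit:
play_rows --pt "0.06 0.008 0 0 0 0 -1" --pt "0 0 0 0 0 0 -1" --pt "0 0 0 0 0 0 -1"

```text
time_s: 44.72
eef_pos: [548.5, 13.2, 50.0]
ee_rot: [0.0, 0.997, 0.072, -0.004]
force: [-20.5, -7.3, 21.2]
grip_width: 0.269
```

Emit:
play_rows --pt "0.06 0.008 0 0 0 0 -1" --pt "0 0 0 0 0 0 -1" --pt "0 0 0 0 0 0 -1"

```text
time_s: 44.97
eef_pos: [549.2, 13.3, 49.8]
ee_rot: [0.0, 0.997, 0.072, -0.006]
force: [-29.9, -9.9, 24.4]
grip_width: 0.27
```

Emit:
play_rows --pt "-0.05 -0.007 0 0 0 0 -1" --pt "0 0 0 0 0 0 0" --pt "0 0 0 0 0 0 0.5" --pt "0 0 0 0 0 0 1" --pt "0 0 0 0 0 0 1" --pt "0 0 0.5 0 0 0 1" --pt "0 0 0.9 0 0 0 1" --pt "0 0 0.9 0 0 0 1"

```text
time_s: 45.63
eef_pos: [551.0, 14.2, 141.5]
ee_rot: [-0.0, 0.997, 0.072, -0.001]
force: [1.1, -0.0, 0.9]
grip_width: 1.001
```

Emit:
play_rows --pt "0 0 1 0 0 0 1" --pt "0 0 1 0 0 0 1" --pt "0 0 0.9 0 0 0 1" --pt "-0.3 0 0 0 0 0 1" --pt "0 0 0 0 0 0 1" --pt "0 0 0 0 0 0 1"

```text
time_s: 46.13
eef_pos: [539.4, 14.1, 256.5]
ee_rot: [-0.0, 0.997, 0.072, -0.0]
force: [0.1, 0.3, -0.2]
grip_width: 0.998
```

```bash
python3 head.py w12
python3 - <<'E'
from h import *
P=np.load('w12.npz')['P'];Q=P.reshape(-1,3);r=Q[:,:2]-[632.6,25.7];u=np.array([.9897,.143]);
print('handle',rect(P,(548,13),28,55,75),'print visible',rect(P,(611,99),70,38,52))
h=Q[(np.hypot(*(Q[:,:2]-[548,13]).T)<28)&(Q[:,2]>60)&(Q[:,2]<75)];print('handle s',((h[:,:2].mean(0)-[632.6,25.7])@u))
for n in('scene','side'):
    c,P,M=cam(n);px=c['pixels'].astype(int);save(n+'12',c['pixels'],1.2);print(n,'set',rect(P,(447,-352),90,24,45),'drv',rect(P,(586,-335),30,105,130))
E
```

```text
[539.4  14.1 256.5] 8.256951767571755 [-0.19  0.33  1.41  0.    1.4   1.24] 46.1333
head (716, array([632.5,  25.8]), 20.0, 20.0, -32.5, 'z', np.float64(136.0))
bridge (13502, array([632.6,  25.6]), 307.8, 49.8, -81.5, 'z', np.float64(105.1))
head z 135.9173833277519 135.9490722252346 bridge z 105.11861981413868 bed 22.228725697715056 block top 22.110668738262543
handle (447, array([547.9,  13. ]), 23.3, 19.5, -81.6, 'z', np.float64(66.8)) print visible (1362, array([608.4, 117.4]), 78.1, 69.7, -81.7, 'z', np.float64(46.2))
handle s -85.22927316160809
scene set (242, array([ 414.5, -365.8]), 135.4, 46.2, 87.1, 'z', np.float64(34.3)) drv (62, array([ 587.9, -328.5]), 32.1, 31.7, 8.9, 'z', np.float64(117.0))
side set (550, array([ 412.8, -369. ]), 132.8, 40.0, 87.0, 'z', np.float64(34.0)) drv (102, array([ 587.5, -335.9]), 28.5, 27.5, 13.0, 'z', np.float64(116.5))
```

View pics/scene12.png

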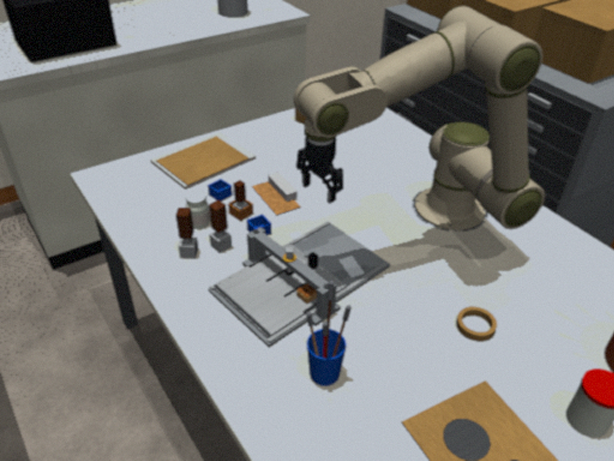

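View pics/w12.png

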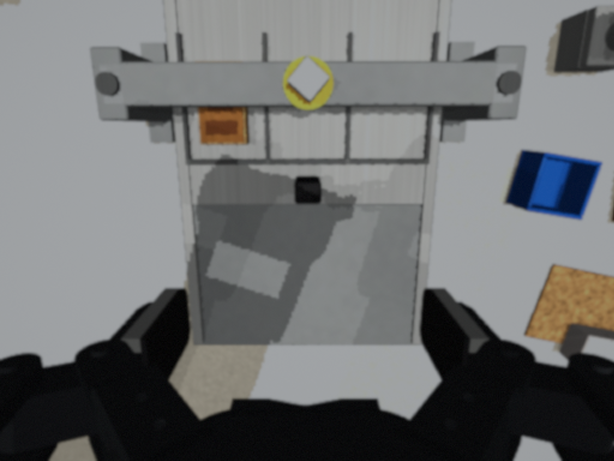

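The check found that the setting block has been knocked aside, to about (413,-368). I'll go back and re-centre it.

Emit:
play_rows --pt "-0.3 -0.6 0 0 0 1 1" --pt "-0.3 -0.9 0 0 0 1 1" --pt "-0.3 -0.9 0 0 0 1 1" --pt "-0.3 -0.9 0 0 0 1 1" --pt "-0.3 -0.9 0 0 0 1 1" --pt "-0.3 -0.9 0 0 0 1 1" --pt "-0.3 -0.9 0 0 0 1 1" --pt "-0.3 -0.9 0 0 0 1 1"

```text
time_s: 46.95
eef_pos: [442.8, -263.7, 256.2]
ee_rot: [-0.001, 0.881, 0.474, -0.0]
force: [0.7, 0.2, -0.5]
grip_width: 1.0
```

Emit:
play_rows --pt "-0.3 -0.9 0 0 0 1 1" --pt "-0.2 -0.9 0 0 0 1 1" --pt "0 -0.9 0 0 0 1 1" --pt "0 -0.5 0 0 0 1 1" --pt "0 0 0 0 0 1 1" --pt "0 0 0 0 0 0.2 1" --pt "0 0 0 0 0 0 1" --pt "0 0 0 0 0 0 1"

```text
time_s: 47.62
eef_pos: [423.8, -389.4, 256.7]
ee_rot: [-0.0, 0.723, 0.69, 0.0]
force: [0.1, -0.5, 0.3]
grip_width: 0.996
```

```bash
cat > mat.py <<'E'
from h import *
s=sensors.sense(); print(np.round(s['eef_pos'],1),yaw()[0],s['time_s'])
c,P,M=cam('wrist');px=c['pixels'].astype(int); br=(px[...,0]>px[...,2]+25)&(P[...,0]<535)
print('setb',rect(P,(430,-360),110,24,45),'cork',rect(P,(447,-352),115,1,12,br))
Q=P.reshape(-1,3);b=Q[(np.hypot(Q[:,0]-430,Q[:,1]+360)<110)&(Q[:,2]>25)&(Q[:,2]<45)];print('plane z=ax+by+c',np.linalg.lstsq(np.c_[b[:,:2]-b[:,:2].mean(0),np.ones(len(b))],b[:,2],rcond=None)[0].round(3))
E
python3 mat.py
```

```text
[ 423.8 -389.4  256.7] 87.33733397289323 47.6167
setb (4010, array([ 410.9, -369.5]), 129.6, 40.0, 87.1, 'z', np.float64(35.1)) cork (8299, array([ 447.6, -352.1]), 179.0, 89.3, 86.4, 'z', np.float64(5.1))
plane z=ax+by+c [ 1.0000e-03 -0.0000e+00  3.5037e+01]
```

Emit:
play_rows --pt "-0.32 0.5 0 0 0 -0.05 1" --pt "0 0 0 0 0 0 1" --pt "0 0 -0.8 0 0 0 1" --pt "0 0 -0.9 0 0 0 1" --pt "0 0 -0.9 0 0 0 1" --pt "0 0 -0.9 0 0 0 1" --pt "0 0 0 0 0 0 1" --pt "0 0 0 0 0 0 1"

```text
time_s: 48.33
eef_pos: [410.9, -369.6, 117.1]
ee_rot: [-0.001, 0.725, 0.689, 0.0]
force: [0.2, 0.1, -0.2]
grip_width: 0.999
```

Emit:
play_rows --pt "0 0 -0.9 0 0 0 1" --pt "0 0 -0.9 0 0 0 1" --pt "0 0 -0.5 0 0 0 1" --pt "0 0 0 0 0 0 1" --pt "0 0 0 0 0 0 1"

```text
time_s: 48.75
eef_pos: [411.8, -371.1, 27.3]
ee_rot: [0.001, 0.724, 0.689, -0.0]
force: [-0.2, 0.3, 1.5]
grip_width: 1.003
```

Emit:
play_rows --pt "0 0 0 0 0 0 0.2" --pt "0 0 0 0 0 0 0" --pt "0 0 0 0 0 0 -0.2" --pt "0 0 0 0 0 0 -1" --pt "0 0 0 0 0 0 -1" --pt "0 0 0 0 0 0 -1" --pt "0 0 0 0 0 0 -1" --squeeze 60

```text
time_s: 49.33
eef_pos: [411.4, -370.7, 26.8]
ee_rot: [0.001, 0.724, 0.689, -0.0]
force: [-1.8, 2.1, 9.4]
grip_width: 0.445
```

Emit:
play_rows --pt "0 0 0.2 0 0 0 -1" --pt "0 0 0.2 0 0 0 -1" --pt "0.45 0.22 0 0 0 -0.1 -1" --pt "0.45 0.22 0 0 0 0 -1" --pt "0 0 0 0 0 0 -1" --pt "0 0 0 0 0 0 -1"

```text
time_s: 49.83
eef_pos: [447.2, -352.0, 41.4]
ee_rot: [0.0, 0.728, 0.686, -0.0]
force: [0.3, 0.1, -2.3]
grip_width: 0.44
```

Run:
```python
from h import *
s=sensors.sense();e=np.array(s['eef_pos']); print(np.round(e,1),yaw()[0],s['time_s'])
c,P,M=cam('wrist');Q=P.reshape(-1,3)
b=Q[(abs(Q[:,0]-e[0]-2)<12)&(Q[:,1]>e[1]+22)&(Q[:,2]>30)&(Q[:,2]<65)];print('front y',np.percentile(b[:,1],99.5),'top',[np.median(b[abs(b[:,1]-e[1]-k)<6][:,2]) for k in (30,55)])
b=Q[(abs(Q[:,1]-e[1]-45)<12)&(abs(Q[:,0]-e[0])<35)&(Q[:,2]>30)&(Q[:,2]<65)];print('x',np.percentile(b[:,0],[1,99]))
```

```text
[ 447.2 -352.    41.4] 86.64286647203885 49.8333
front y -285.435487990064 top [np.float64(49.64894403638456), np.float64(49.687248872962556)]
x [429.3751719  468.46524424]
```

Emit:
play_rows --pt "0.01 -0.03 -0.25 0 0 0 -1" --pt "0 0 -0.08 0 0 0 -1" --pt "0 0 0 0 0 0 -1" --pt "0 0 -0.03 0 0 0 -1" --pt "0 0 0 0 0 0 -1" --pt "0 0 0 0 0 0 -1"

```text
time_s: 50.38
eef_pos: [446.7, -353.8, 26.8]
ee_rot: [-0.0, 0.728, 0.685, -0.0]
force: [-5.2, 0.5, 4.5]
grip_width: 0.445
```

Emit:
play_rows --pt "0 0 0 0 0 0 -0.1" --pt "0 0 0 0 0 0 0.1" --pt "0 0 0 0 0 0 0.3" --pt "0 0 0 0 0 0 0.5" --pt "0 0 0 0 0 0 0.5" --pt "0 0 0.4 0 0 0 0.5" --pt "0 0 0.8 0 0 0 0.5" --pt "0 0 0.9 0 0 0 0.5"

```text
time_s: 51.05
eef_pos: [446.6, -352.8, 110.4]
ee_rot: [-0.002, 0.728, 0.686, 0.0]
force: [0.0, -0.1, 0.1]
grip_width: 0.748
```

Emit:
play_rows --pt "0 0 1 0 0 0 1" --pt "0 0 1 0 0 0 1" --pt "0 0 0.9 0 0 0 1" --pt "0 0 0.8 0 0 0 1" --pt "0 0 0 0 0 0 1" --pt "0 0 0 0 0 0 1"

```text
time_s: 51.55
eef_pos: [447.6, -353.9, 260.0]
ee_rot: [0.002, 0.728, 0.686, -0.0]
force: [0.1, 0.3, -1.1]
grip_width: 1.0
```

```bash
python3 mat.py
python3 - <<'E'
from h import *
for n in('scene','side'):
    c,P,M=cam(n); save(n+'13',c['pixels'],1.2); print(n,'drv',rect(P,(586,-335),30,105,130),'handle',rect(P,(548,13),28,50,75),'head',rect(P,(632.6,25.7),20,125,150))
E
```

```text
[ 447.6 -353.9  260. ] 86.56137440931614 51.55
setb (3802, array([ 446. , -351.6]), 128.8, 40.0, 86.6, 'z', np.float64(35.0)) cork (6285, array([ 447.1, -351.2]), 178.0, 89.7, 86.4, 'z', np.float64(5.1))
plane z=ax+by+c [ 1.0000e-03 -1.0000e-03  3.5002e+01]
scene drv (62, array([ 589.9, -330.9]), 33.1, 32.7, 10.2, 'z', np.float64(116.3)) handle (62, array([550.4,  15.7]), 27.0, 21.0, -83.9, 'z', np.float64(62.8)) head (39, array([636. ,  29.6]), 26.0, 15.7, 57.5, 'z', np.float64(134.8))
side drv (103, array([ 587.3, -335.2]), 28.9, 27.3, -81.5, 'z', np.float64(116.6)) handle 6 head (34, array([634.7,  22.9]), 24.8, 18.2, 57.2, 'z', np.float64(133.6))
```

View pics/side13.png

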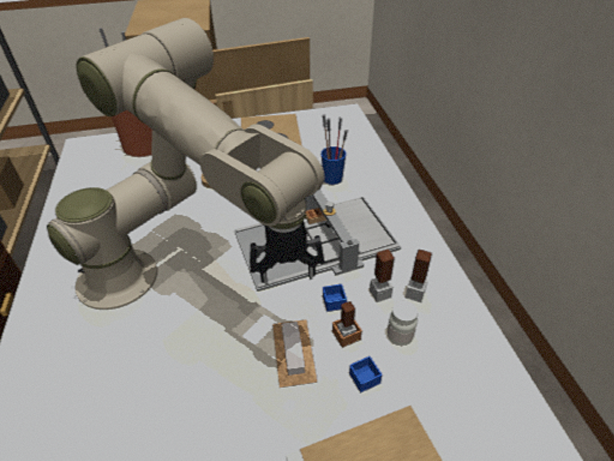

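```bash
python3 -c "
from rig import order
print(order.finish_job())"
```

```text
the job is handed in; nothing more can be done
None
```

The job is done and handed in at about 52 s on the robot's clock, with the gripper open and clear of everything. `finish_job` reports no verdict.

**Stop screw:** I laid the setting block under the foot and turned the screw about 220° clockwise with the driver. The head came down from 142.1 to 136.0 mm, which presses the foot in about 1.1 mm (roughly 3.4 N). Pulling the block out took about 7 N of drag. The head read 135.9 mm, unturned, when I last measured it with the wrist camera after the bed was home.

**Driver:** It stands upright in its wooden stand. I put it back before drawing the block out, because the gripper has to be free to hold the block. Everything else followed your order.

**Printing block:** Only one was there. It lies flat, picture side up, in the left lane.

**Bed:** It is pushed against its stop; the handle moved 139.8 mm.

**Setting block:** It lies flat on its cork mat, about 1 mm from the centre and 0.2° from square.

**What went wrong on the way:**
- My first attempt to fit the driver was about 5 mm off and pressed on the screw head at up to 54 N at the wrist. I backed off and re-aligned it. The press tilted the driver 2–3° in the grip; it straightened once set down in its stand.
- Drawn too far, the setting block ran onto the bed's front ledge and tipped in the grip. I levelled it before setting it down.
- It came to rest 13 mm off the mat's centre the first time, so I re-centred it. Later it was knocked about 35–40 mm aside while the arm was away, so I re-centred it again after the bed was home.

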